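Draw the lock barrel out of the steering-lock housing with the T-bar puller

ROBOT

A 7-joint arm with a two-finger parallel gripper is mounted at the origin on the work surface. World frame = base frame: x ahead of the robot, y to its left, z up, the work surface at z = 0. Lengths are in m, angles in rad, forces in N, time in s.
With the tool pointing down it reaches from about 0.4 to 0.925 m from the base axis. Payload 5.6 kg.
Tool frame: the origin (TCP) lies midway between the tips of the shut fingers; the grasp point (between the pads) lies 19 mm behind it; x points along the fingers, z is the direction in which the jaws open and shut, and the axes are right-handed (so a half turn about x gives the same grasp; the last joint's range is limited). The gripper opens to 85 mm and grips with 20 to 120 N. Pads are 22 mm wide; open, the fingers measure 114 mm over their backs; the gripper's body (76 mm by 85 mm) begins 54 mm behind the grasp point. The pads swing forward as they close: fully open they stand 13 mm farther back than shut.
Start: joints at [1.2, 0.468, -0.012, 1.603, 0.006, 1.071, -0.056], TCP at [0.209, -0.615, 0.231] pointing down, gripper open.
Joint ranges: [-2.53, 2.53], [-0.31, 2.02], [-1.57, 1.55], [0.28, 2.44], [-1.29, 4.43], [0.15, 1.84], [-2.92, 2.92]. Speed limits (rad/s): [2.57, 2.57, 3.14, 3.14, 3.14, 3.14, 3.14].

INTERFACE

Orientations are given as a unit quaternion [w, x, y, z].
In Python, from rig import manip, eyes gives the robot as it stands.
- The arm moves only by the tool servo_tool, never from a script. Its argument "increments" is one flat list of numbers, 7 for each row, row after row: the shift along the tool's x, y, z each as a share of 0.4 m, from -1 to 1, then the turn, a rotation vector about the tool's x, y, z each as a share of 30 degrees, from -1 to 1, then the closure, from 0 (fully open) to 1 (shut). A call has 1 to 8 rows; each row is the pose to reach, as a shift and turn from the pose commanded when the call began, along the tool's axes at that moment; what a row does not reach only later rows make up. A row lasts 1/12 s, in which the tool goes at most 41.7 mm and 7.16 degrees, less where a joint would pass 70% of its speed; a pose out of reach is approached as far as the arm can. A call with a number of a shift or a turn outside -1 to 1 is refused whole. A call with a gripper value outside its range is refused whole. The fingers move at their own pace and stop on an object; "squeeze" is the grip in N (left out, the last holds). Time passes only in rows, so rows that repeat a pose let the fingers close. It gives the time, the measured TCP pose, the force and the opening at its end, in the units of the state.
- manip.get_state(): the state, without advancing time (a new reading comes with each control period).
- eyes.read_camera(name): name is "side" or "top"; returns a dict with "frame" (480x640x3 uint8, red, green, blue), "z_map" (480x640 float32, m along the optical axis (not along the pixel's ray), 0 where there is no reading), "fovy" (degrees; the focal length in pixels is half the picture's height over the tangent of half this angle, whatever the lens; pixels are square), "cx", "cy" (the principal point, pixels), "rvec" (rotation vector, rad) and "tvec" (3), from world to camera coordinates, as OpenCV has them. Camera axes: x right, y down, z forward; pixel columns grow to the right and rows downward; lengths in m; the calibration is good to about 2 mm. A picture is of the moment at which its call begins.
- manip.finish_job(): hands the job in, once; it reports no verdict.
The state is a dict: "t": time; "joints": joint angles; "dq": joint speeds; "joint_torque": joint torques, N m; "tool_pos": TCP position; "tool_rot": TCP orientation; "wrist_force": force on the tool from outside, world axes, zero at the start; "ft_torque": the same for the moment, N m; "opening": finger opening in m.
Only numpy, scipy, OpenCV 4.12 (cv2) and the standard library are available. Lean on these libraries where they do the work, as an engineer would, in place of code of your own. Each camera call takes 0.05 s, during which the arm holds its last target.

TASK

With the T-bar puller from the tool stand, hook the lock barrel that sits at the bottom of the deep steering-lock housing (feel gently for its slot with the crossbar, drop the bar through, turn it crosswise), draw it up out of the housing and lower it gently so that it sits upright in the round cup of the rebuild fixture. Then unhook the puller and hang it back in its own hole in the stand. Do not take the barrel with the fingers, never push or knock hard with the puller, and leave the other things on the bench where they are.

Things in the scene. Friction and masses are not known exactly. Their poses are not given: they have to be found in the camera images.
- puller: T-bar puller hanging upright in the stand. Origin: centre of the crossbar's underside; z up the rod. Crossbar 24 mm (x) by 6 mm (y), z 0 to 6 mm; rod 6 mm diameter; collar disc 38 mm diameter, underside z 105, 4 mm thick; flat black handle 30 mm (x) by 14 mm (y), z 109 to 163 mm: pinch it across y near z 138. 0.15 kg. A half turn looks the same. The rod is sprung, see crossbar
- crossbar (a point): centre of the crossbar's underside, on the sprung rod; at rest it is the puller's origin. Pressed upward, rod and crossbar slide up into the handle by at most 10 mm: 1.5 N to start, 13.5 N at 10 mm, then solid. Pulled, the rod is at its solid stop
- stand: grey sheet-metal tool stand fixed to the bench, 140 mm (x) by 70 mm (y), top face 115 mm above the bench, two square 32 mm holes; tools hang through them by their collars. Origin under its centre on the bench
- stand_hole (a point): centre of the puller's own hole, at the stand's top face (collar underside rests at this height, so the hanging puller's origin is 105 mm below it); axes as the stand
- housing: aluminium steering-lock housing fixed to the bench: base 76 x 76 x 8 mm, then an upright square tube, 56 mm outside, 44 mm inside, rim 110 mm and inner floor 8 mm above the bench. Its +x wall has a 14 mm wide slot from floor to rim. Origin under its centre on the bench, z up
- housing_mouth (a point): centre of the housing's open mouth, at rim height
- barrel: steel lock barrel standing loose on the housing's floor, 2 mm play all round. Origin under its centre, z up. 40 mm diameter, 32 mm tall, hollow: inside diameter 32 mm, inner floor z 4 mm, 21 mm free height for the crossbar to turn in under its top plate. A lug 9 mm wide, out to 27 mm along +x, z 16 to 26 mm, rides in the housing's slot. 0.16 to 0.33 kg. Over 20 N of pressing spoils it
- barrel_plate (a point): centre of the top face of the brass rotor plate (5.5 mm thick, z 25 to 30.5 mm of the barrel); axes as the barrel. One straight slot 12 x 28 mm runs through its centre. The slot's angle is NOT measured: anywhere from 20 to 160 degrees off the barrel's x axis. The plate turns stiffly (0.1 N m): a rub under 6 N does not turn it. A crossbar below it, turned a quarter, lifts the barrel
- cup: round steel cup on an 80 x 80 mm plate, fixed to the bench: inside diameter 48 mm, outside 58 mm, rim 16 mm above the bench, inner floor 4 mm. The barrel's lug clears its rim, at any yaw. Origin under its centre
- cup_floor (a point): centre of the cup's inner floor
- spray: bystander: upright aerosol can, 52 mm diameter, 150 mm tall; origin under its centre
- driver: bystander: screwdriver lying on the bench; origin at its middle
- brush: bystander: brush lying on the bench; origin at its middle
- jar: bystander: small lidded jar, 48 mm diameter, 55 mm tall; origin under its centre
- module: bystander: black flat control module about 115 x 65 x 24 mm; origin under its centre
- spare: bystander: small stepped brass plug, 32 mm diameter, 28 mm tall, not the barrel; origin under its centre
- caddy: bystander: small clear open tray 90 x 60 x 30 mm; origin under its centre
- probe: bystander: plain straight probe with a round 16 mm wooden knob and no crossbar, hanging in the stand's other hole, 68 mm from the puller along the stand's x axis; knob top about 129 mm above the bench; origin at its rod tip
Not all that is in view belongs to the job. Leave any yellow look-alike of the puller alone. What is shaped like the housing but brown is not meant.

How it is judged:
By the outcome, as a careful person would: the job done as asked, in the order asked, and still so for the second after the job is handed in, with the robot touching nothing.
It also fails if it takes over 72 s, if anything falls off the work surface, if the arm or the gripper's body presses on something with over 40 N, if the wrist force passes 120 N, or if a joint passes its speed limit or range.

## Working session

There is one attempt and no reset: what is moved stays moved. The work goes in short steps, Python scripts to look and compute and a tool call to move; the robot and the scene stay as the last step left them, time stands still between calls to the robot, and variables do not carry over. Pictures are saved under pics/ and viewed, and the job is handed in when it is done.

Besides the shell and the picture viewer there is one more tool, called after ">>>" as a command line: name --argument value ..., lists and objects as JSON in quotes. servo_tool: Moves the arm, as the interface text tells. Shift numbers are shares of 0.4 m and turn numbers shares of 30 degrees, none past 1 either way. Its arguments: {"type":"object","properties":{"increments":{"type":"array"},"squeeze":{"type":"number"}},"required":["increments"]}

```bash
ls; mkdir -p pics
cat > h.py <<'E'
import numpy as np,cv2
from rig import manip,eyes
def cam(n):
    d=eyes.read_camera(n); np.savez('%s.npz'%n,**{k:np.asarray(v) for k,v in d.items()}); return d
def load(n): return dict(np.load('%s.npz'%n))
def pix2w(d,u,v,z=None):
    f=240/np.tan(np.radians(float(d['fovy']))/2)
    R,_=cv2.Rodrigues(np.asarray(d['rvec'],float)); t=np.asarray(d['tvec'],float).ravel()
    r=np.array([(u-float(d['cx']))/f,(v-float(d['cy']))/f,1.])
    o=-R.T@t; w=R.T@r
    if z is None: return o+w*float(d['z_map'][int(round(v)),int(round(u))])
    return o+w*(z-o[2])/w[2]
def proj(d,p):
    f=240/np.tan(np.radians(float(d['fovy']))/2)
    R,_=cv2.Rodrigues(np.asarray(d['rvec'],float)); c=R@np.asarray(p)+np.asarray(d['tvec']).ravel()
    return c[0]/c[2]*f+float(d['cx']),c[1]/c[2]*f+float(d['cy'])
def crop(d,x0,y0,x1,y1,name,s=4):
    c=d['frame'][y0:y1,x0:x1,::-1]; c=cv2.resize(c,None,fx=s,fy=s,interpolation=cv2.INTER_CUBIC); cv2.imwrite('pics/'+name,c)
E
python3 - <<'E'
from h import *
s=manip.get_state(); print(s)
for n in('side','top'):
    d=cam(n); crop(d,0,0,640,480,n+'0.png',1); print(n,d['fovy'],d['cx'],d['cy'],d['rvec'],d['tvec'])
E
```

```text
pics
{'t': 0.0, 'joints': array([ 1.20000971,  0.46841907, -0.01162684,  1.60365675,  0.00596437,
        1.07135596, -0.05632283]), 'dq': array([ 4.92370991e-04,  3.24559139e-04, -5.39870191e-04, -4.89183614e-05,
        4.83077029e-05, -1.43558049e-05,  1.30219154e-03]), 'joint_torque': array([-1.53688443e-04, -5.32384372e+01,  2.16506654e-02, -2.51304299e+01,
        1.14954414e-02,  7.82156683e-03, -3.69585919e-06]), 'tool_pos': array([ 0.20904219, -0.61487063,  0.23029741]), 'tool_rot': array([ 0.57432766,  0.41209016,  0.57539809, -0.41139576]), 'wrist_force': array([ 0.62865735, -0.78581223,  0.40784511]), 'ft_torque': array([ 0.01747285,  0.01467528, -0.02659065]), 'opening': 0.08552064062149778}
side 55.63283079684576 308.4069567123927 242.73590233529794 [ 0.27132889 -2.82375013  1.18441322] [0.52342782 0.14888762 0.9778536 ]
top 49.83545468787739 327.2384343010969 234.4836319871208 [ 2.17566383 -2.23097487  0.08726567] [-0.01886954  0.55485069  1.0140028 ]
```

View pics/side0.png

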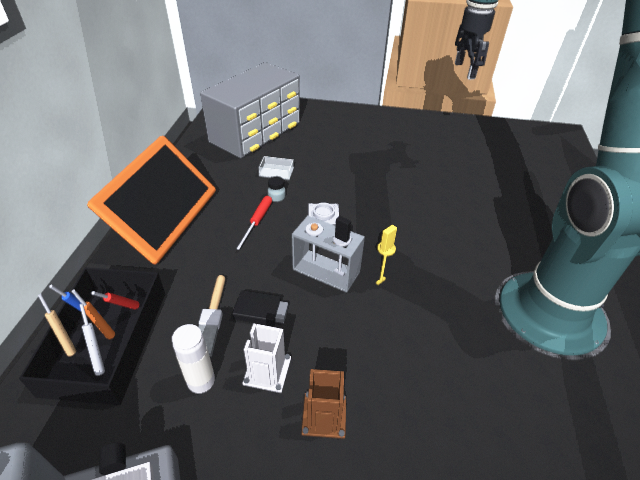

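View pics/top0.png

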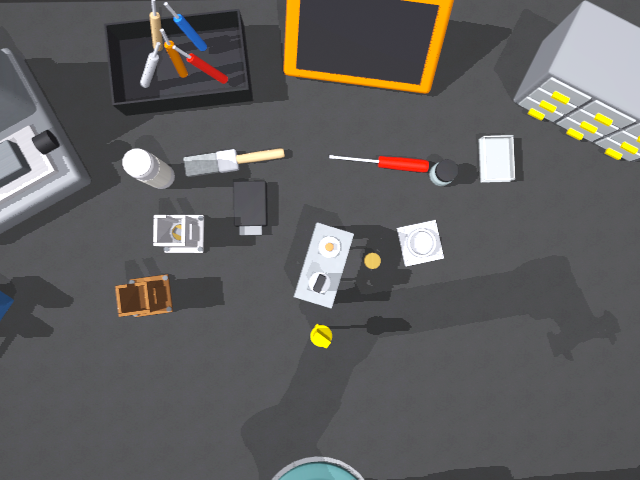

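The side view shows the black-handled puller at about (343,228) in the grey stand and the orange-knobbed probe at (314,229). The white housing is at (267,358) and the cup at (323,212). The look-alikes are the yellow puller at (388,240) and the brown housing at (326,402). In the top view the puller is at (320,283), the housing at (180,233), the cup at (422,242) and the spare at (372,261).

Run:
```python
from h import *
t=load('top'); s=load('side')
a=lambda d,b: cv2.resize(d['frame'][b[1]:b[3],b[0]:b[2],::-1],(400,300),interpolation=cv2.INTER_CUBIC)
im=np.vstack([np.hstack([a(t,(140,200,220,260)),a(t,(280,220,360,280+0))]),np.hstack([a(t,(290,250,370,310)),a(t,(382,212,462,272))])])
cv2.imwrite('pics/topc.png',im)
im=np.vstack([np.hstack([a(s,(220,310,320,385+10)),a(s,(285,190,385,265))]),np.hstack([a(s,(300,200,360,245)),a(s,(295,195,355,240))])])
cv2.imwrite('pics/sidec.png',im)
for u,v in[(320,283),(320,295),(330,247),(340,232),(422,242),(403,263),(180,233),(170,250),(157,233),(205,233)]:
    print('top',u,v,pix2w(t,u,v).round(4))
```

```text
top 320 283 [ 0.464  -0.0149  0.1715]
top 320 295 [ 0.4407 -0.0147  0.1177]
top 330 247 [ 0.5255 -0.0345  0.1279]
top 340 232 [ 0.5526 -0.0536  0.1144]
top 422 242 [ 5.351e-01 -2.252e-01  2.000e-04]
top 403 263 [ 0.4935 -0.186  -0.0057]
top 180 233 [0.5648 0.2609 0.0082]
top 170 250 [0.5314 0.2815 0.0067]
top 157 233 [0.5594 0.277  0.1053]
top 205 233 [ 0.5642  0.2134 -0.0018]
```

View pics/topc.png

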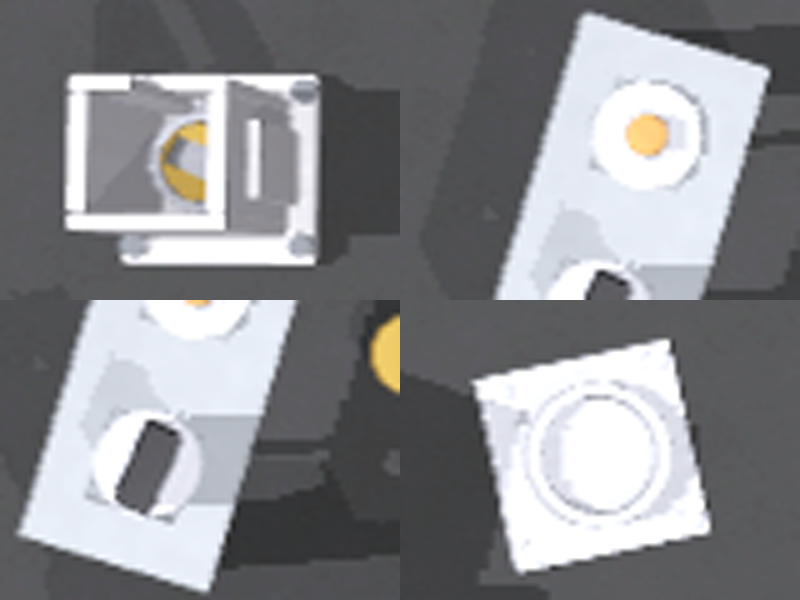

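View pics/sidec.png

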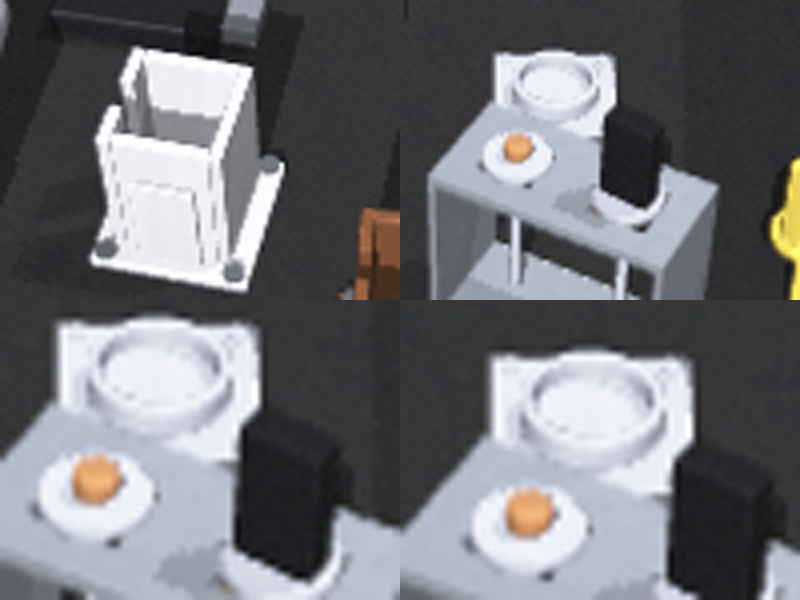

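Run:
```python
from h import *
for n in('top','side'):
    d=load(n); R,_=cv2.Rodrigues(d['rvec']); print(n,(-R.T@d['tvec'].ravel()).round(3),R[2].round(3))
t=load('top'); s=load('side')
def g(d,x0,y0,w,hh,name,k):
    c=cv2.resize(d['frame'][y0:y0+hh,x0:x0+w,::-1],None,fx=k,fy=k,interpolation=cv2.INTER_NEAREST)
    for i in range(0,w,5):
        cv2.line(c,(i*k,0),(i*k,4 if i%10 else 9),(0,0,255),1)
        if i%10==0: cv2.putText(c,str(x0+i),(i*k,20),0,.4,(0,255,255),1)
    for i in range(0,hh,5):
        cv2.line(c,(0,i*k),(4 if i%10 else 9,i*k),(0,0,255),1)
        if i%10==0: cv2.putText(c,str(y0+i),(10,i*k+4),0,.4,(0,255,255),1)
    cv2.imwrite('pics/'+name,c)
g(t,150,208,60,48,'g1.png',12)
g(t,292,220,64,90,'g2.png',6)
g(t,395,215,52,52,'g3.png',11)
g(s,240,315,60,80,'g4.png',7)
g(s,288,195,80,100,'g5.png',6)
```

```text
top [ 0.496 -0.009  1.044] [ 0.056 -0.023 -0.998]
side [0.407 0.682 0.789] [ 0.13  -0.701 -0.701]
```

View pics/g1.png

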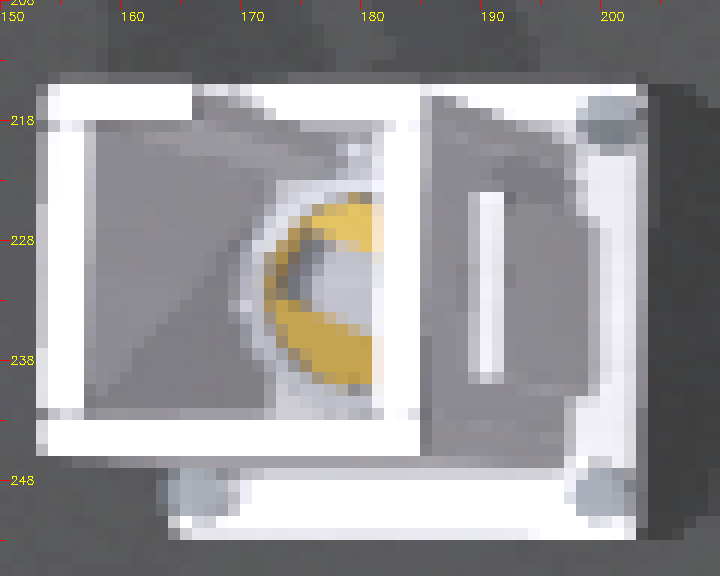

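View pics/g2.png

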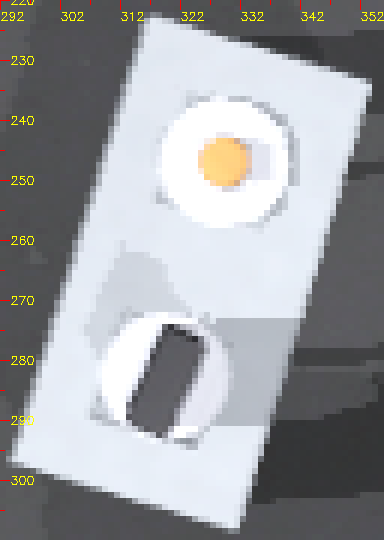

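View pics/g3.png

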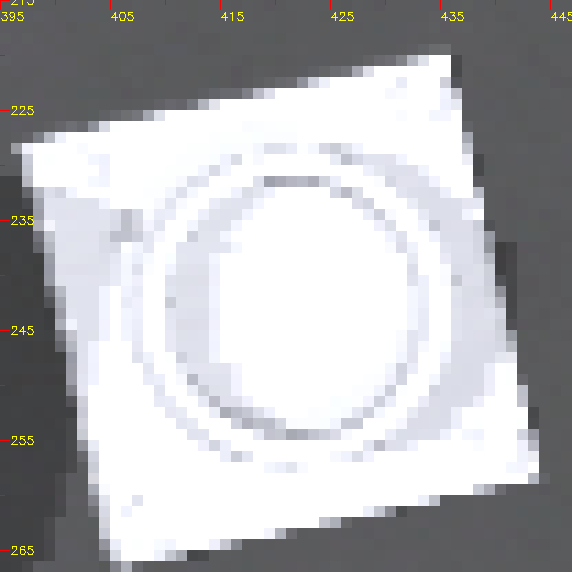

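View pics/g4.png

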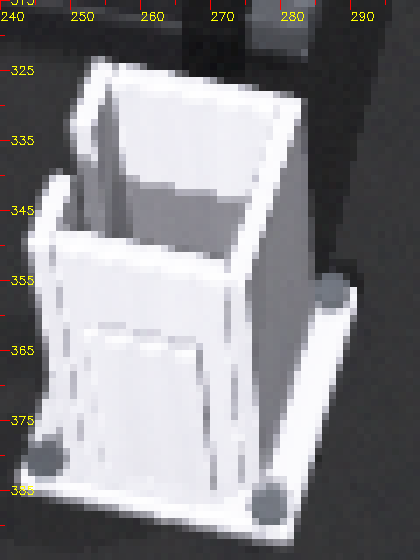

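View pics/g5.png

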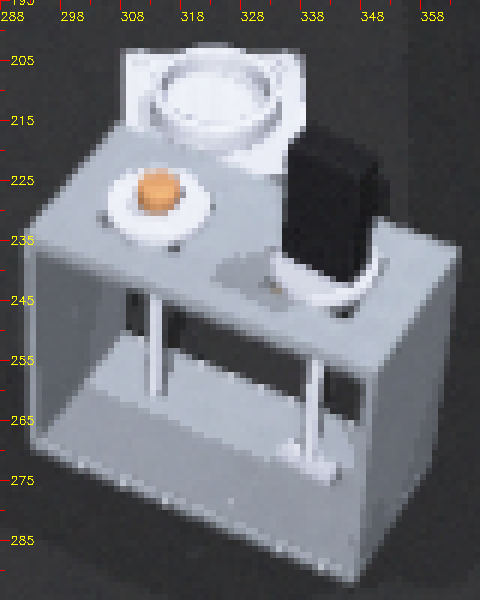

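```bash
cat > fit.py <<'E'
from h import *
from scipy.optimize import least_squares
t=load('top'); s=load('side')
def rect(a,b,z): return [(a/2,b/2,z),(a/2,-b/2,z),(-a/2,-b/2,z),(-a/2,b/2,z)]
def pose(obs,x0,freez=True):
    # obs: (cam, local pt, (u,v)) ; params x,y,z,yaw
    def r(p):
        c,sn=np.cos(p[3]),np.sin(p[3]); o=[]
        for d,l,uv in obs:
            w=[p[0]+c*l[0]-sn*l[1],p[1]+sn*l[0]+c*l[1],p[2]+l[2]]
            q=proj(d,w); o+=[q[0]-uv[0],q[1]-uv[1]]
        return o
    S=least_squares(r,x0,loss='soft_l1'); return S.x,np.array(r(S.x)).reshape(-1,2).round(1)
if __name__=='__main__':
    h=.028
    # pixel centre convention: nearest-upscaled pixel (u) covers u..u+1 -> centre u ; edge readings minus .5
    e=.5
    H=[(t,(h,h,.11),(153.5,215)),(t,(h,-h,.11),(184.8,215)),(t,(-h,-h,.11),(184.8,246)),(t,(-h,h,.11),(153.5,246)),
       (t,(-.022,.022,.11),(157,243)),(t,(.022,.022,.11),(157,218)),(t,(-.022,-.022,.11),(182,243)),
       (t,(.038,-.038,.008),(203,215)),(t,(-.038,-.038,.008),(202.5,253))]
    Hs=[(s,(h,-h,.11),(251.5,323.5)),(s,(-h,-h,.11),(282,329)),(s,(-h,h,.11),(274,355)),(s,(h,h,.11),(243.5,350)),
        (s,(-.038,.038,.008),(281,392.5)),(s,(-.038,-.038,.008),(291,356))]
    # refine: image y in g1 : row = 208+y/12
    f=lambda x,y:(150+x/12-e,208+y/12-e)
    H=[(t,(h,h,.11),f(48,84)),(t,(-h,h,.11),f(44,455)),(t,(-h,-h,.11),f(420,455)),(t,(-.022,.022,.11),f(90,418)),(t,(.022,.022,.11),f(90,120)),(t,(-.022,-.022,.11),f(382,415)),
       (t,(.038,-.038,.008),f(637,84)),(t,(-.038,-.038,.008),f(636,540)),(t,(-.038,.038,.008),f(168,540))]
    f=lambda x,y:(240+x/7-e,315+y/7-e)
    Hs=[(s,(h,-h,.11),f(92,58)),(s,(-h,-h,.11),f(302,98)),(s,(-h,h,.11),f(240,285)),(s,(h,h,.11),f(28,238)),(s,(-.038,.038,.008),f(293,543)),(s,(-.038,-.038,.008),f(357,288)),(s,(.038,.038,.008),f(15,485))]
    for n,o in(('top',H),('side',Hs),('both',H+Hs)):
        x,r=pose(o,[.55,.26,0,0]); print('housing',n,x.round(4),np.degrees(x[3]).round(1)); print(r.tolist())
    f=lambda x,y:(292+x/6-e,220+y/6-e)
    S=[(t,(.07,.035,.115),f(148,12)),(t,(.07,-.035,.115),f(371,82)),(t,(-.07,-.035,.115),f(238,530)),(t,(-.07,.035,.115),f(8,460))]
    f2=lambda x,y:(288+x/6-e,195+y/6-e)
    Ss=[(s,(-.07,-.035,.115),f2(461,246)),(s,(-.07,.035,.115),f2(374,370)),(s,(.07,.035,.115),f2(27,243)),(s,(.07,.035,0),f2(33,452)),(s,(-.07,.035,0),f2(352,584))]
    for n,o in(('top',S),('side',Ss),('both',S+Ss)):
        x,r=pose(o,[.5,-.02,0,-.3]); print('stand',n,x.round(4),np.degrees(x[3]).round(1)); print(r.tolist())
    P=[(t,(.015,.007,.163),f(170,324)),(t,(.015,-.007,.163),f(208,342)),(t,(-.015,-.007,.163),f(168,436)),(t,(-.015,.007,.163),f(128,420))]
    Ps=[(s,(-.015,-.007,.163),f2(379,155)),(s,(-.015,.007,.163),f2(352,180)),(s,(.015,.007,.163),f2(285,143)),(s,(.015,-.007,.163),f2(312,127)),(s,(.015,.007,.109),f2(283,253)),(s,(-.015,.007,.109),f2(350,283))]
    for n,o in(('top',P),('side',Ps),('both',P+Ps)):
        x,r=pose(o,[.46,-.01,0.01,-.3]); print('puller',n,x.round(4),np.degrees(x[3]).round(1)); print(r.tolist())
    f=lambda x,y:(395+x/11-e,215+y/11-e)
    C=[(t,(.04,.04,.004),f(22,148)),(t,(.04,-.04,.004),f(450,55)),(t,(-.04,-.04,.004),f(540,484)),(t,(-.04,.04,.004),f(110,570))]
    x,r=pose(C,[.53,-.2,0.0,.2]); print('cup',x.round(4),np.degrees(x[3]).round(1)); print(r.tolist())
    Cs=[(s,(.04,-.04,.004),f2(123,51)),(s,(-.04,-.04,.004),f2(304,54))]
    x,r=pose(C+Cs,[.53,-.2,0.0,.2]); print('cup both',x.round(4),np.degrees(x[3]).round(1)); print(r.tolist())
    f3=lambda x,y:f(x,y)
    # inner rim circle centre at z .016 : top ellipse bounds x165..420,y178..440
    print('cup rim c', pix2w(t,*f((125+455)/2,(145+468)/2),z=.016).round(4))
    f=lambda x,y:(150+x/12-e,208+y/12-e)
    print('slot lower edge',[pix2w(t,*f(*q),z=.0385).round(4).tolist() for q in[(295,305),(330,322),(372,340)]])
    print('slot upper edge',[pix2w(t,*f(*q),z=.0385).round(4).tolist() for q in[(312,230),(335,240),(372,252)]])
    print('slot L end',pix2w(t,*f(278,275),z=.0385).round(4))
    print('plate top/bottom',pix2w(t,*f(365,190),z=.0385).round(4),pix2w(t,*f(365,393),z=.0385).round(4),pix2w(t,*f(264,285),z=.0385).round(4))
E
python3 fit.py
```

```text
housing top [ 5.640e-01  2.541e-01 -3.000e-04 -2.290e-02] -1.3
[[0.1, -0.0], [-0.0, 0.1], [-0.0, 0.1], [-0.5, -0.1], [-0.1, 0.3], [-0.2, 0.1], [0.3, -0.1], [-0.1, -0.2], [0.6, -0.1]]
housing side [ 0.5644  0.2566  0.0048 -0.0206] -1.2
[[-0.1, 0.1], [0.2, -0.1], [0.9, 0.3], [-0.6, 0.9], [-0.3, -0.7], [0.4, -0.0], [-0.4, -0.5]]
housing both [ 5.645e-01  2.540e-01  5.000e-04 -2.210e-02] -1.3
[[0.0, -0.3], [-0.1, -0.2], [-0.1, -0.3], [-0.5, -0.4], [-0.2, -0.0], [-0.2, -0.2], [0.2, -0.4], [-0.1, -0.5], [0.5, -0.4], [0.4, 0.3], [0.6, 0.1], [1.3, 0.3], [-0.0, 0.9], [0.1, -0.9], [0.7, 0.0], [0.2, -0.7]]
stand top [ 0.4948 -0.0222  0.002  -0.3224] -18.5
[[0.0, 0.0], [0.1, -0.2], [-0.5, 0.0], [0.3, 0.2]]
stand side [ 0.4973 -0.0342 -0.0111 -0.3011] -17.2
[[-0.8, 0.6], [0.5, 0.3], [-0.1, -0.6], [-0.2, -0.1], [0.6, -0.2]]
stand both [ 0.4951 -0.0223  0.0019 -0.3191] -18.3
[[-0.0, -0.1], [0.0, -0.5], [-0.3, -0.2], [0.5, 0.1], [0.2, 0.5], [0.7, 0.5], [-0.4, -1.5], [-0.4, -0.4], [0.7, 0.6]]
puller top [ 0.4623 -0.0145 -0.0435 -0.4332] -24.8
[[-0.5, 0.1], [0.4, 0.2], [0.3, 0.1], [-0.2, -0.4]]
puller
[... 176 characters left out ...]
3
[[-0.2, -0.6], [1.0, -0.1], [0.2, 0.5], [-0.7, -0.4], [0.6, 0.1], [1.3, -0.3], [0.2, -0.2], [-0.4, -1.1], [-0.6, 0.5], [-0.1, 1.6]]
cup [ 0.5328 -0.2191  0.0061  0.1753] 10.0
[[0.0, -0.5], [-0.2, 0.2], [-0.0, 0.1], [0.3, 0.2]]
cup both [ 0.5334 -0.2201  0.0008  0.1803] 10.3
[[0.0, -0.5], [-0.5, 0.0], [-0.1, -0.3], [0.4, -0.0], [0.9, 0.1], [0.4, -0.1]]
cup rim c [ 0.5338 -0.2196  0.016 ]
slot lower edge [[0.5632, 0.2644, 0.0385], [0.5604, 0.2589, 0.0385], [0.5573, 0.2521, 0.0385]]
slot upper edge [[0.5753, 0.2616, 0.0385], [0.5736, 0.2579, 0.0385], [0.5715, 0.252, 0.0385]]
slot L end [0.5682 0.2671 0.0385]
plate top/bottom [0.5816 0.253  0.0385] [0.5487 0.2533 0.0385] [0.5666 0.2694 0.0385]
```

Run:
```python
from fit import *
f=lambda x,y:(292+x/6-.5,220+y/6-.5)
print(pix2w(t,*f(165,378),z=.119),pix2w(t,*f(168.5,380.5),z=.173))
print(pix2w(t,*f(224,161),z=.129))
for q in [(170,324),(208,342),(168,436),(128,420)]: print(pix2w(t,*f(*q),z=.173)[:2].round(4))
from scipy.spatial.transform import Rotation as Ro
q=manip.get_state()['tool_rot']; print(Ro.from_quat(q,scalar_first=True).as_matrix().round(3))
```

```text
[ 0.46297681 -0.01349345  0.119     ] [ 0.46419033 -0.01418714  0.173     ]
[ 0.5267234 -0.0324496  0.129    ]
[ 0.48  -0.015]
[ 0.4746 -0.0255]
[ 0.4487 -0.0137]
[ 0.4535 -0.0026]
[[-0.001  0.947  0.322]
 [ 0.001  0.322 -0.947]
 [-1.    -0.    -0.002]]
```

```bash
cat > go.py <<'E'
import sys,numpy as np
from rig import manip
from scipy.spatial.transform import Rotation as Ro
def target(j):
    j=np.radians(j); z=np.array([np.cos(j),np.sin(j),0]); x=np.array([0,0,-1.]); y=np.cross(z,x); return np.column_stack([x,y,z])
s=manip.get_state(); R=Ro.from_quat(s['tool_rot'],scalar_first=True).as_matrix()
p=s['tool_pos']
jaw=np.degrees(np.arctan2(R[1,2],R[0,2]))
print('t',round(s['t'],2),'pos',p.round(4),'jaw',jaw.round(2),'tilt',np.degrees(np.arccos(-R[2,0])).round(2),'F',s['wrist_force'].round(2),'T',s['ft_torque'].round(3),'open',round(s['opening'],4))
for a in sys.argv[1:]:
    x,y,z,j=map(float,a.split(','))
    d=R.T@(np.array([x,y,z])-p)/.4
    rv=Ro.from_matrix(R.T@target(j)).as_rotvec()/np.radians(30)
    print(a,'->',d.round(4).tolist(),rv.round(4).tolist())
E
python3 go.py .4638,-.014,.235,-115 .4638,-.014,.129,-115
```

```text
t 0.1 pos [ 0.209  -0.6149  0.2304] jaw -71.22 tilt 0.09 F [ 0.32 -0.25 -0.37] T [-0.02  -0.043  0.062] open 0.0854
.4638,-.014,.235,-115 -> [-0.0096, 1.0866, -1.2174] [1.4592, -0.0029, 0.0014]
.4638,-.014,.129,-115 -> [0.2554, 1.0866, -1.217] [1.4592, -0.0029, 0.0014]
```

>>> servo_tool --increments '[-0.01,0.54,-0.61,0.75,0,0,0,-0.01,0.54,-0.61,0.75,0,0,0,-0.01,0.54,-0.61,0.75,0,0,0,-0.01,0.54,-0.61,0.75,0,0,0,-0.01,0.54,-0.61,0.75,0,0,0,-0.01,0.54,-0.61,0.75,0,0,0,-0.01,0.54,-0.61,0.75,0,0,0,-0.01,0.54,-0.61,0.75,0,0,0]' --squeeze 60

```text
t: 0.77
tool_pos: [0.3358, -0.3117, 0.2352]
tool_rot: [0.484, 0.516, 0.484, -0.515]
wrist_force: [0.9, 0.7, -0.9]
opening: 0.0855
```

```bash
python3 go.py .4638,-.014,.235,-115
```

```text
t 0.77 pos [ 0.3358 -0.3117  0.2352] jaw -93.62 tilt 0.04 F [ 0.92  0.7  -0.88] T [ 0.006 -0.007 -0.006] open 0.0855
.4638,-.014,.235,-115 -> [0.0007, 0.2724, -0.7631] [0.7126, -0.001, 0.0008]
```

>>> servo_tool --increments '[0,0.272,-0.763,0.713,0,0,0,0,0.272,-0.763,0.713,0,0,0,0,0.272,-0.763,0.713,0,0,0,0,0.272,-0.763,0.713,0,0,0,0,0.272,-0.763,0.713,0,0,0,0,0.272,-0.763,0.713,0,0,0,0,0.272,-0.763,0.713,0,0,0,0,0.272,-0.763,0.713,0,0,0]'

```text
t: 1.43
tool_pos: [0.4594, -0.0256, 0.2353]
tool_rot: [-0.379, -0.597, -0.379, 0.597]
wrist_force: [1.0, -1.2, 0.4]
opening: 0.085
```

>>> servo_tool --increments '[0,0,0,0,0,0,0,0,0,0,0,0,0,0.3]'

```text
t: 1.6
tool_pos: [0.4595, -0.0251, 0.235]
tool_rot: [-0.381, -0.596, -0.381, 0.596]
wrist_force: [-0.4, -0.8, 0.3]
opening: 0.0758
```

```bash
python3 go.py .4638,-.014,.129,-115
python3 - <<'E'
from fit import *
d=cam('side'); g=cam('top')
crop(d,230,60,430,300,'s1.png',3); crop(g,240,170,420,350,'t1.png',3)
E
```

```text
t 1.6 pos [ 0.4595 -0.0251  0.235 ] jaw -114.8 tilt 0.05 F [-0.36 -0.79  0.25] T [-0.008  0.003 -0.034] open 0.0758
.4638,-.014,.129,-115 -> [0.265, -0.0018, -0.0297] [0.0068, -0.0007, 0.0014]
```

View pics/s1.png

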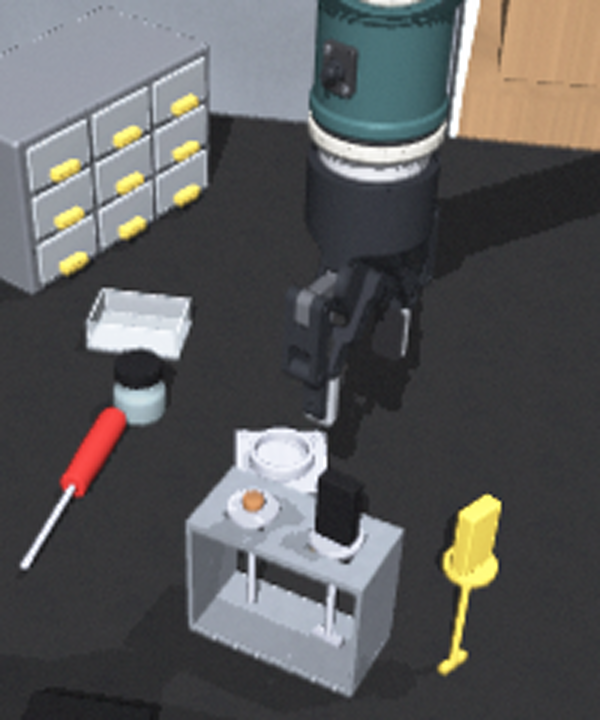

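The open gripper is above the black-handled puller (handle at (340,510) in this crop), with the yellow look-alike well off to the side at (475,560). I'm lowering it over the handle.

>>> servo_tool --increments '[0,-0.002,-0.03,0.007,0,0,0.3,0,-0.002,-0.03,0.007,0,0,0.3,0.1,-0.002,-0.03,0.007,0,0,0.3,0.17,-0.002,-0.03,0.007,0,0,0.3,0.22,-0.002,-0.03,0.007,0,0,0.3,0.26,-0.002,-0.03,0.007,0,0,0.3,0.26,-0.002,-0.03,0.007,0,0,0.3]'

```text
t: 2.28
tool_pos: [0.4608, -0.0181, 0.1284]
tool_rot: [-0.376, -0.596, -0.379, 0.6]
wrist_force: [-0.1, 0.1, -0.2]
opening: 0.0597
```

```bash
python3 go.py .4638,-.014,.130,-115
python3 - <<'E'
from fit import *
d=cam('side'); g=cam('top')
crop(d,280,120,420,300,'s2.png',4)
E
```

```text
t 2.28 pos [ 0.4608 -0.0181  0.1284] jaw -115.44 tilt 0.38 F [-0.11  0.09 -0.19] T [-0.002  0.1   -0.006] open 0.0597
.4638,-.014,.130,-115 -> [-0.0041, 0.0024, -0.0125] [-0.0148, 0.0058, 0.0113]
```

View pics/s2.png

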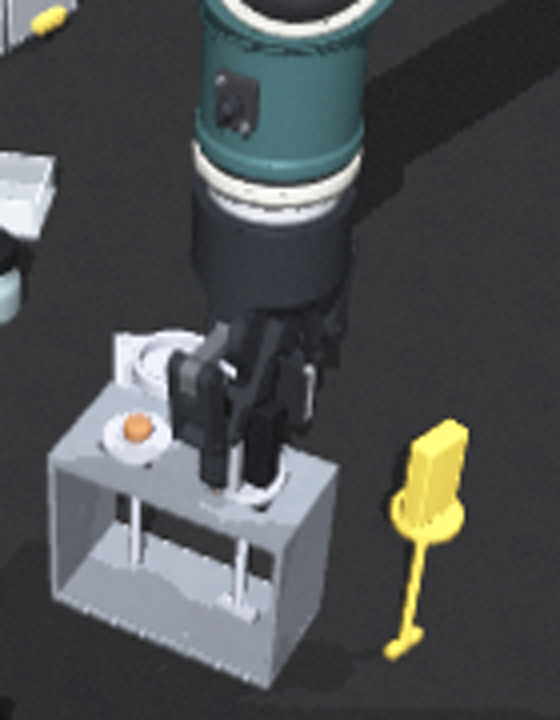

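>>> servo_tool --increments '[0,0,0,0,0,0,0.3]'

```text
t: 2.47
tool_pos: [0.4643, -0.0171, 0.1323]
tool_rot: [0.378, 0.598, 0.377, -0.597]
wrist_force: [-0.2, 0.5, 0.0]
opening: 0.0599
```

```bash
python3 go.py .4638,-.014,.130,-115;python3 -c "
from rig import manip;s=manip.get_state();print(s['joints'].round(3),s['dq'].round(3))"
```

```text
t 2.47 pos [ 0.4643 -0.0171  0.1323] jaw -115.39 tilt 0.1 F [-0.2  0.5  0. ] T [-0.039 -0.014  0.021] open 0.0599
.4638,-.014,.130,-115 -> [0.0058, -0.0045, -0.0065] [-0.0128, -0.0007, -0.0033]
[ 0.248  0.326 -0.329  2.111  0.158  0.725 -2.196] [-0.002 -0.012 -0.004 -0.005  0.003 -0.004 -0.003]
```

>>> servo_tool --increments '[0.005,-0.004,-0.006,-0.013,0,0,0.3,0.005,-0.004,-0.006,-0.013,0,0,0.6,0.005,-0.004,-0.006,-0.013,0,0,0.8,0.005,-0.004,-0.006,-0.013,0,0,1,0.005,-0.004,-0.006,-0.013,0,0,1,0.005,-0.004,-0.006,-0.013,0,0,1,0.005,-0.004,-0.006,-0.013,0,0,1,0.005,-0.004,-0.006,-0.013,0,0,1]' --squeeze 80

```text
t: 3.13
tool_pos: [0.4634, -0.0135, 0.1297]
tool_rot: [0.38, 0.596, 0.38, -0.596]
wrist_force: [-0.5, -1.2, 5.5]
opening: 0.0131
```

```bash
python3 go.py .4638,-.014,.130,-115
python3 - <<'E'
from fit import *
d=cam('side')
crop(d,280,120,420,300,'s3.png',4)
E
```

```text
t 3.13 pos [ 0.4634 -0.0135  0.1297] jaw -114.94 tilt 0.03 F [-0.49 -1.17  5.48] T [-0.002  0.306 -0.02 ] open 0.0131
.4638,-.014,.130,-115 -> [-0.0007, 0.0015, 0.0006] [0.0022, 0.0001, -0.0009]
```

View pics/s3.png

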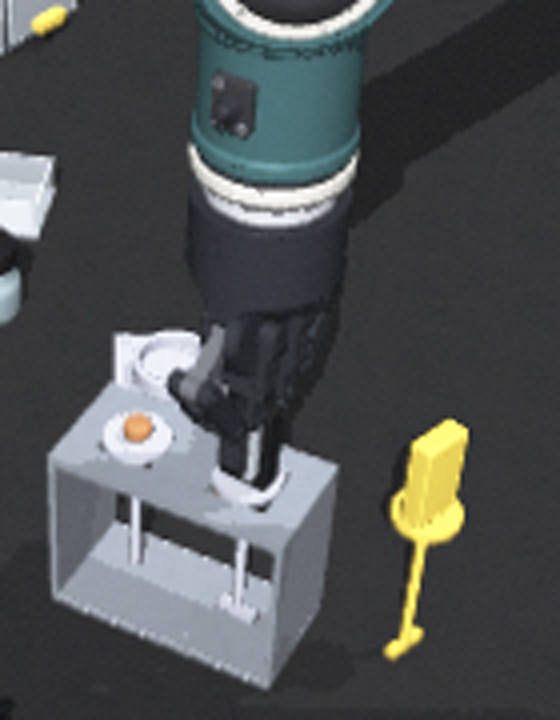

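>>> servo_tool --increments '[-0.03,0,0,0,0,0,1,-0.1,0,0,0,0,0,1,-0.2,0,0,0,0,0,1,-0.3,0,0,0,0,0,1,-0.35,0,0,0,0,0,1,-0.35,0,0,0,0,0,1]'

```text
t: 3.68
tool_pos: [0.4659, -0.0134, 0.2739]
tool_rot: [0.382, 0.599, 0.378, -0.594]
wrist_force: [0.3, 0.6, -2.1]
opening: 0.0128
```

>>> servo_tool --increments '[0,0,0,0,0,0,1]'

```text
t: 3.77
tool_pos: [0.4634, -0.0136, 0.2698]
tool_rot: [0.381, 0.597, 0.38, -0.596]
wrist_force: [0.5, -0.3, -2.8]
opening: 0.0128
```

```bash
python3 go.py .5648,.2537,.27,-24
python3 - <<'E'
from fit import *
d=cam('side')
crop(d,280,60,420,300,'s4.png',3)
E
```

```text
t 3.77 pos [ 0.4634 -0.0136  0.2698] jaw -114.95 tilt 0.11 F [ 0.49 -0.29 -2.8 ] T [-0.008  0.081 -0.013] open 0.0128
.5648,.2537,.27,-24 -> [-0.0005, -0.052, -0.7129] [-3.0315, 0.0024, -0.0033]
```

View pics/s4.png

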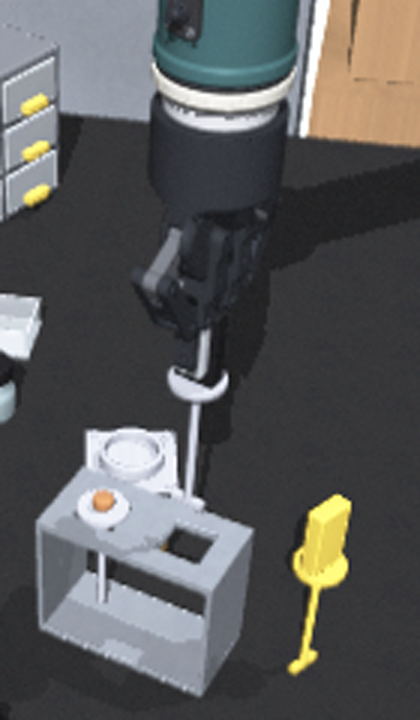

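Run:
```python
from fit import *
s=load('side'); tt=cam('top')
for z in (0,.006,.1,.105,.138): 
    q=proj(s,(.4634,-.0136,.150+z)); print(z,((q[0]-280+.5)*3,(q[1]-60+.5)*3), 'top',proj(tt,(.4634,-.0136,.15+z)))
crop(s,315,180,365,240,'s5.png',10)
```

```text
0 (np.float64(190.61529525502817), np.float64(505.6499359441199)) top (np.float64(319.1610618355074), np.float64(282.8966814129068))
0.006 (np.float64(191.1333247982759), np.float64(499.23006319322576)) top (np.float64(319.1826838841208), np.float64(283.0249712593288))
0.1 (np.float64(199.90148497644054), np.float64(390.5673945539537)) top (np.float64(319.5641801541858), np.float64(285.28849858609556))
0.105 (np.float64(200.4051408352417), np.float64(384.32565300486226)) top (np.float64(319.58702396463724), np.float64(285.4240374976437))
0.138 (np.float64(203.83400471062458), np.float64(341.8321889794478)) top (np.float64(319.7453878182054), np.float64(286.3636558851646))
```

View pics/s5.png

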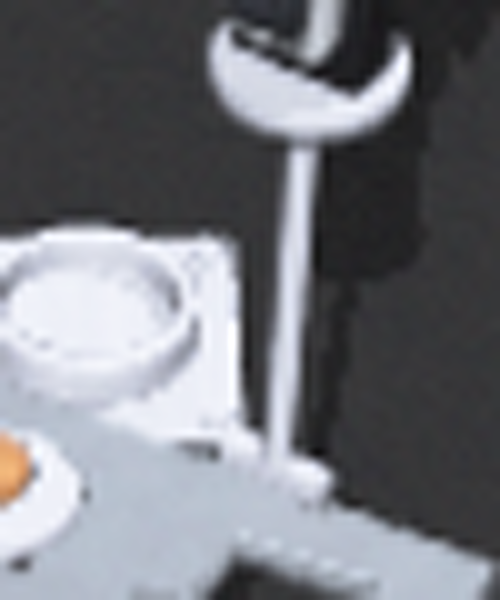

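>>> servo_tool --increments '[0,0,-0.1,-0.25,0,0,1,0,-0.01,-0.2,-0.5,0,0,1,0,-0.02,-0.3,-0.75,0,0,1,0,-0.03,-0.4,-1,0,0,1,0,-0.03,-0.4,-1,0,0,1]'

```text
t: 4.28
tool_pos: [0.5194, 0.1455, 0.2673]
tool_rot: [0.523, 0.474, 0.527, -0.472]
wrist_force: [-0.2, 0.6, 0.0]
opening: 0.0132
```

```bash
python3 go.py .5648,.2537,.27,-24
```

```text
t 4.28 pos [0.5194 0.1455 0.2673] jaw -84.06 tilt 0.38 F [-0.23  0.58  0.03] T [0.137 0.031 0.018] open 0.0132
.5648,.2537,.27,-24 -> [-0.0052, 0.1408, -0.2575] [-2.002, -0.013, -0.0032]
```

>>> servo_tool --increments '[-0.005,0.035,-0.064,-0.25,0,0,1,-0.005,0.07,-0.128,-0.5,0,0,1,-0.005,0.105,-0.192,-0.75,0,0,1,-0.005,0.141,-0.257,-1,0,0,1,-0.005,0.141,-0.257,-1,0,0,1]'

```text
t: 4.7
tool_pos: [0.5662, 0.2498, 0.2685]
tool_rot: [0.627, 0.323, 0.631, -0.322]
wrist_force: [-1.2, 1.1, -1.1]
opening: 0.0131
```

```bash
python3 go.py .5648,.2537,.27,-24
```

```text
t 4.7 pos [0.5662 0.2498 0.2685] jaw -54.32 tilt 0.34 F [-1.23  1.15 -1.06] T [0.003 0.097 0.032] open 0.0131
.5648,.2537,.27,-24 -> [-0.0036, 0.003, -0.01] [-1.0106, -0.0112, -0.0016]
```

>>> servo_tool --increments '[0,0,0,-0.25,0,0,1,0,0,0,-0.5,0,0,1,0,0,0,-0.75,0,0,1,0,0,0,-1,0,0,1,0,0,0,-1,0,0,1,0,0,0,-1,0,0,1]'

```text
t: 5.2
tool_pos: [0.5662, 0.2432, 0.2694]
tool_rot: [0.689, 0.153, 0.691, -0.154]
wrist_force: [0.5, -0.3, -1.4]
opening: 0.0129
```

>>> servo_tool --increments '[0,0,0,0,0,0,1,0,0,0,0,0,0,1]'

```text
t: 5.37
tool_pos: [0.5666, 0.2437, 0.2706]
tool_rot: [0.69, 0.153, 0.691, -0.154]
wrist_force: [-0.7, 1.1, -1.0]
opening: 0.0133
```

```bash
python3 go.py .5648,.2537,.27,-24;  python3 - <<'E'
from fit import *
d=cam('side'); t=cam('top')
crop(d,220,210,320,400,'s6.png',4)
crop(t,130,180,230,280,'t6.png',6)
p=manip.get_state()['tool_pos']
for z in (0,.006,.05,.1,.105): 
    q=proj(d,(p[0],p[1],.150+z)); print(z,((q[0]-220+.5)*4,(q[1]-210+.5)*4))
E
```

```text
t 5.37 pos [0.5666 0.2437 0.2706] jaw -25.07 tilt 0.06 F [-0.69  1.13 -1.01] T [ 0.035  0.023 -0.   ] open 0.0133
.5648,.2537,.27,-24 -> [0.0016, 0.0207, -0.0147] [-0.0357, -0.0013, 0.0016]
0 (np.float64(172.1702414360525), np.float64(444.37654037858647))
0.006 (np.float64(171.25388652900892), np.float64(435.98089708529074))
0.05 (np.float64(164.2156746394985), np.float64(371.49680255730914))
0.1 (np.float64(155.47014209016652), np.float64(291.37023682416384))
0.105 (np.float64(154.54752098547806), np.float64(282.91718263053804))
```

View pics/s6.png

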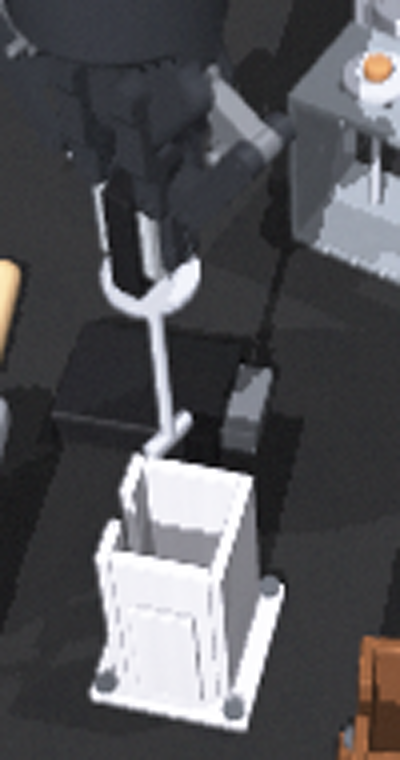

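View pics/t6.png

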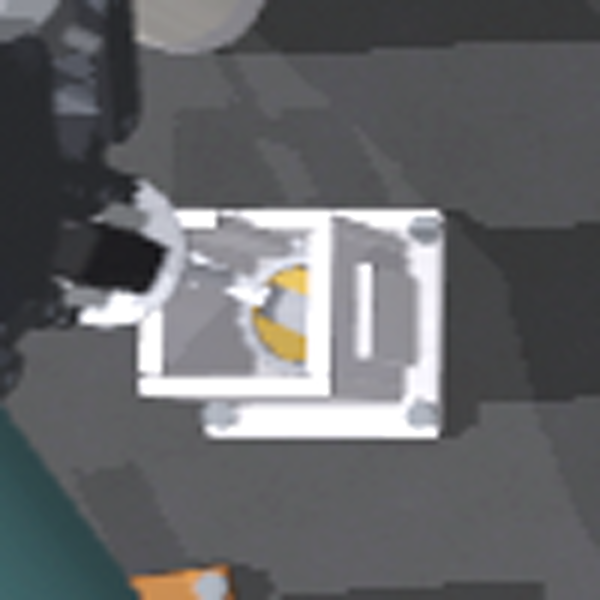

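Run:
```python
from fit import *
d=load('side'); t=load('top')
p=np.array([.5666,.2437])
th=np.linspace(0,2*np.pi,72)
im=cv2.resize(t['frame'][180:280,130:230,::-1],None,fx=6,fy=6,interpolation=cv2.INTER_CUBIC)
def poly(im,d,pts,o,k,col=(0,0,255)):
    q=np.array([proj(d,x) for x in pts]); q=((q-np.array(o)+.5)*k).round().astype(int); cv2.polylines(im,[q.reshape(-1,1,2)],True,col,1)
c=lambda z:[(p[0]+.019*np.cos(a),p[1]+.019*np.sin(a),z) for a in th]
poly(im,t,c(.26),(130,180),6); 
def hp(z,hw,x=.5643,y=.254,yaw=-.0225):
    return [(x+np.cos(yaw)*a-np.sin(yaw)*b,y+np.sin(yaw)*a+np.cos(yaw)*b,z) for a,b in((hw,hw),(hw,-hw),(-hw,-hw),(-hw,hw))]
poly(im,t,hp(.11,.028),(130,180),6,(0,200,0));poly(im,t,hp(.11,.022),(130,180),6,(0,200,0))
im2=cv2.resize(d['frame'][260:390,230:310,::-1],None,fx=6,fy=6,interpolation=cv2.INTER_CUBIC); o=(230,260)
poly(im2,d,c(.255),o,6);poly(im2,d,c(.259),o,6)
j=np.radians(-25.07+90); ux=np.array([np.cos(j),np.sin(j)]); uy=np.array([-ux[1],ux[0]])
for z in(.15,.156): poly(im2,d,[(*(p+a*ux+b*uy),z) for a,b in((.012,.003),(.012,-.003),(-.012,-.003),(-.012,.003))],o,6)
poly(im2,d,hp(.11,.028),o,6,(0,200,0));poly(im2,d,hp(.11,.022),o,6,(0,200,0))
poly(im2,d,hp(.008,.038),o,6,(0,200,0))
cv2.imwrite('pics/o1.png',im);cv2.imwrite('pics/o2.png',im2[:, :])
```

```text
(no output)
```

View pics/o1.png

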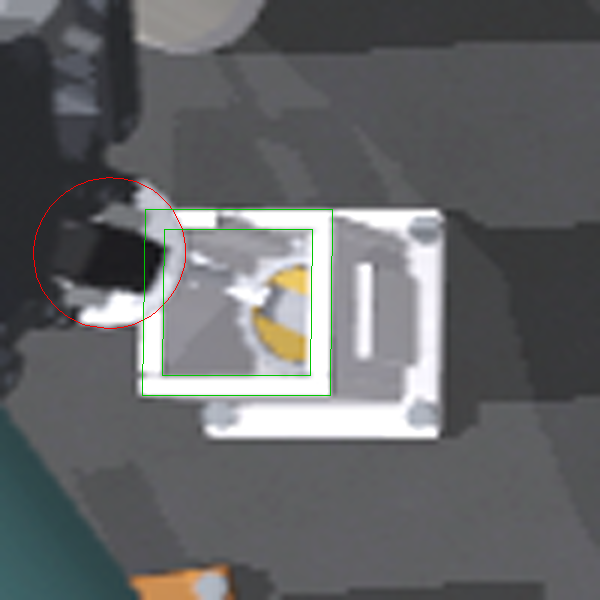

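View pics/o2.png

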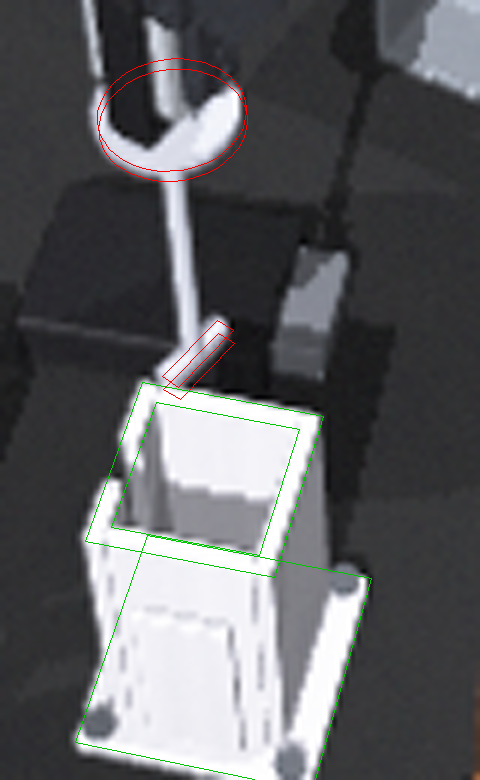

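Run:
```python
from fit import *
t=load('top'); k=12;o=(150,210)
p=np.array([.5666,.2437])
im=cv2.resize(t['frame'][210:260,150:200,::-1],None,fx=k,fy=k,interpolation=cv2.INTER_CUBIC)
def poly(pts,col=(0,0,255),cl=True):
    q=np.array([proj(t,x) for x in pts]); q=((q-np.array(o)+.5)*k).round().astype(int); cv2.polylines(im,[q.reshape(-1,1,2)],cl,col,1)
j=np.radians(-25.07+90); ux=np.array([np.cos(j),np.sin(j)]); uy=np.array([-ux[1],ux[0]])
for z in(.15,.156): poly([(*(p+a*ux+b*uy),z) for a,b in((.012,.003),(.012,-.003),(-.012,-.003),(-.012,.003))])
th=np.linspace(0,2*np.pi,72); b=np.array([.5648,.2537])
poly([(b[0]+.016*np.cos(a),b[1]+.016*np.sin(a),.0385) for a in th],(255,0,255))
poly([(b[0]+.020*np.cos(a),b[1]+.020*np.sin(a),.040) for a in th],(255,0,255))
j=np.radians(66); ux=np.array([np.cos(j),np.sin(j)]); uy=np.array([-ux[1],ux[0]])
poly([(*(b+x*ux+y*uy),.0385) for x,y in((.014,.006),(.014,-.006),(-.014,-.006),(-.014,.006))],(255,255,0))
cv2.imwrite('pics/o3.png',im)
```

```text
(no output)
```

View pics/o3.png

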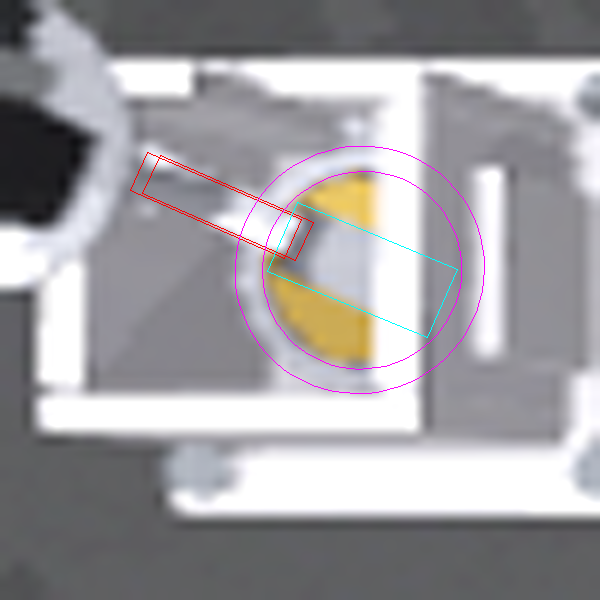

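>>> servo_tool --increments '[0.002,0.0205,-0.0145,-0.02,0,0,1,0.002,0.0205,-0.0145,-0.02,0,0,1,0.002,0.0205,-0.0145,-0.02,0,0,1]'

```text
t: 5.72
tool_pos: [0.5645, 0.2552, 0.2706]
tool_rot: [0.691, 0.149, 0.691, -0.148]
wrist_force: [-0.1, 0.2, -1.7]
opening: 0.0132
```

```bash
python3 go.py .5648,.2535,.170,-24.5
```

```text
t 5.72 pos [0.5645 0.2552 0.2706] jaw -24.23 tilt 0.03 F [-0.11  0.15 -1.71] T [0.015 0.039 0.001] open 0.0132
.5648,.2535,.170,-24.5 -> [0.2514, -0.0037, 0.0026] [0.009, -0.0005, -0.0009]
```

>>> servo_tool --increments '[0,-0.0037,0.0026,0,0,0,1,0.05,-0.0037,0.0026,0,0,0,1,0.12,-0.0037,0.0026,0,0,0,1,0.19,-0.0037,0.0026,0,0,0,1,0.23,-0.0037,0.0026,0,0,0,1,0.25,-0.0037,0.0026,0,0,0,1,0.25,-0.0037,0.0026,0,0,0,1,0.25,-0.0037,0.0026,0,0,0,1]'

```text
t: 6.38
tool_pos: [0.5658, 0.2523, 0.171]
tool_rot: [0.691, 0.149, 0.691, -0.149]
wrist_force: [-0.1, -0.5, -1.6]
opening: 0.0128
```

```bash
python3 go.py .5648,.2535,.170,-24.5 .5648,.2535,.16,-24.5
```

```text
t 6.38 pos [0.5658 0.2523 0.171 ] jaw -24.34 tilt 0.04 F [-0.06 -0.54 -1.61] T [ 0.035 -0.053 -0.017] open 0.0128
.5648,.2535,.170,-24.5 -> [0.0026, 0.0016, -0.0035] [0.0052, 0.0006, -0.0012]
.5648,.2535,.16,-24.5 -> [0.0276, 0.0016, -0.0035] [0.0052, 0.0006, -0.0012]
```

```bash
python3 - <<'E'
from h import *
for i in range(3):
    eyes.read_camera('side'); s=manip.get_state(); print(s['t'],s['tool_pos'].round(5),s['wrist_force'].round(2))
E
python3 go.py .5648,.2535,.16,-24.5
```

```text
6.4333 [0.56614 0.25265 0.17174] [ 0.62  0.29 -1.99]
6.4833 [0.56626 0.25274 0.17207] [ 0.66  0.02 -1.38]
6.5333 [0.56624 0.25266 0.17208] [-0.18 -0.54 -1.15]
t 6.53 pos [0.5662 0.2527 0.1721] jaw -24.34 tilt 0.15 F [-0.18 -0.54 -1.15] T [-0.049  0.009 -0.006] open 0.0131
.5648,.2535,.16,-24.5 -> [0.0302, 0.0004, -0.0042] [0.0053, 0.0035, -0.0037]
```

>>> servo_tool --increments '[0.01,0.0004,-0.004,0,0,0,1,0.02,0.0004,-0.004,0,0,0,1,0.03,0.0004,-0.004,0,0,0,1,0.03,0.0004,-0.004,0,0,0,1,0.03,0.0004,-0.004,0,0,0,1]'

```text
t: 6.95
tool_pos: [0.5638, 0.2528, 0.1581]
tool_rot: [0.691, 0.149, 0.691, -0.149]
wrist_force: [0.1, -0.1, -2.1]
opening: 0.013
```

```bash
python3 - <<'E'
from h import *
for i in range(1):
    eyes.read_camera('side'); s=manip.get_state(); print(s['t'],s['tool_pos'].round(5),s['wrist_force'].round(2))
E
python3 go.py .5648,.2535,.155,-24.5
```

```text
7.0 [0.56392 0.25289 0.15828] [-0.12 -0.83 -1.79]
t 7.0 pos [0.5639 0.2529 0.1583] jaw -24.33 tilt 0.02 F [-0.12 -0.83 -1.79] T [-0.015 -0.005 -0.001] open 0.0129
.5648,.2535,.155,-24.5 -> [0.0082, 0.0023, 0.0014] [0.0055, -0.0005, 0.0005]
```

>>> servo_tool --increments '[0.004,0.002,0.001,0,0,0,1,0.008,0.002,0.001,0,0,0,1,0.008,0.002,0.001,0,0,0,1]'

```text
t: 7.25
tool_pos: [0.5646, 0.2534, 0.1549]
tool_rot: [0.691, 0.149, 0.691, -0.149]
wrist_force: [-0.6, -0.1, -1.4]
opening: 0.0128
```

```bash
python3 go.py .5648,.2535,.152,-24.5
```

```text
t 7.25 pos [0.5646 0.2534 0.1549] jaw -24.33 tilt 0.02 F [-0.56 -0.07 -1.37] T [ 0.015  0.055 -0.012] open 0.0128
.5648,.2535,.152,-24.5 -> [0.0074, 0.0003, 0.0004] [0.0055, -0.0006, 0.0006]
```

>>> servo_tool --increments '[0.004,0,0,0,0,0,1,0.008,0,0,0,0,0,1,0.008,0,0,0,0,0,1]'

```text
t: 7.5
tool_pos: [0.5645, 0.2533, 0.1516]
tool_rot: [0.691, 0.149, 0.691, -0.149]
wrist_force: [0.5, 0.4, -1.5]
opening: 0.0129
```

```bash
python3 go.py .5648,.2535,.147,-24.5
```

```text
t 7.5 pos [0.5645 0.2533 0.1516] jaw -24.33 tilt 0.04 F [ 0.49  0.37 -1.51] T [-0.048 -0.003  0.023] open 0.0129
.5648,.2535,.147,-24.5 -> [0.0116, 0.0007, 0.0006] [0.0056, -0.0008, 0.001]
```

>>> servo_tool --increments '[0.006,0,0,0,0,0,1,0.012,0,0,0,0,0,1,0.018,0,0,0,0,0,1,0.024,0,0,0,0,0,1,0.03,0,0,0,0,0,1,0.03,0,0,0,0,0,1]'

```text
t: 8.0
tool_pos: [0.5644, 0.2533, 0.1394]
tool_rot: [0.691, 0.149, 0.692, -0.149]
wrist_force: [0.5, -0.7, -1.2]
opening: 0.0133
```

```bash
python3 go.py .5648,.2535,.147,-24.5;python3 - <<'E'
from fit import *
d=cam('side'); t=cam('top')
crop(d,220,280,320,400,'s7.png',5)
E
```

```text
t 8.0 pos [0.5644 0.2533 0.1394] jaw -24.33 tilt 0.06 F [ 0.53 -0.67 -1.16] T [-0.073 -0.028  0.011] open 0.0133
.5648,.2535,.147,-24.5 -> [-0.0191, 0.0009, 0.0008] [0.0056, -0.0013, 0.0016]
```

View pics/s7.png

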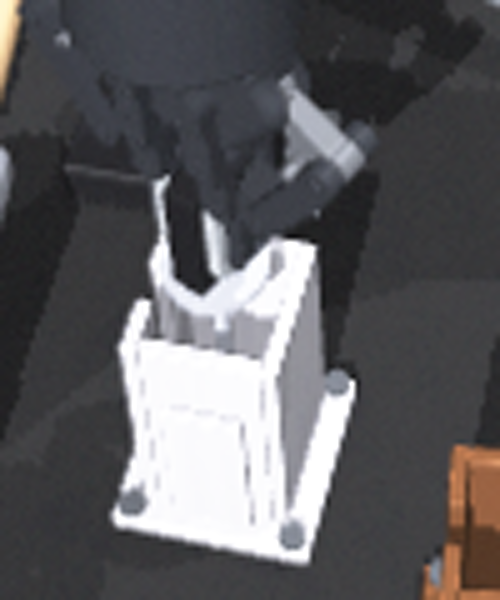

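>>> servo_tool --increments '[0,0,0,-0.2,0,0,1,0,0,0,-0.4,0,0,1,0,0,0,-0.6,0,0,1,0,0,0,-0.8,0,0,1,0,0,0,-1,0,0,1,0,0,0,-1,0,0,1]'

```text
t: 8.6
tool_pos: [0.5648, 0.2534, 0.14]
tool_rot: [0.706, -0.036, 0.706, 0.036]
wrist_force: [-0.1, -0.8, -1.4]
opening: 0.0131
```

```bash
python3 go.py .5645,.2533,.1395,66
```

```text
t 8.6 pos [0.5648 0.2534 0.14  ] jaw 5.8 tilt 0.03 F [-0.06 -0.77 -1.4 ] T [ 0.032 -0.023  0.017] open 0.0131
.5645,.2533,.1395,66 -> [0.0013, -0.0003, -0.0008] [-2.0068, 0.0002, -0.001]
```

>>> servo_tool --increments '[0,0,0,-0.2,0,0,1,0,0,0,-0.4,0,0,1,0,0,0,-0.6,0,0,1,0,0,0,-0.8,0,0,1,0,0,0,-1,0,0,1,0,0,0,-1,0,0,1]'

```text
t: 9.1
tool_pos: [0.5648, 0.2534, 0.1399]
tool_rot: [0.673, -0.216, 0.673, 0.216]
wrist_force: [-0.6, -0.6, -1.6]
opening: 0.013
```

```bash
python3 go.py .5645,.2533,.1395,66
```

```text
t 9.1 pos [0.5648 0.2534 0.1399] jaw 35.63 tilt 0.03 F [-0.57 -0.64 -1.6 ] T [0.012 0.003 0.016] open 0.013
.5645,.2533,.1395,66 -> [0.0011, 0.0002, -0.0006] [-1.0122, -0.0, -0.0009]
```

>>> servo_tool --increments '[0,0,0,-0.2,0,0,1,0,0,0,-0.4,0,0,1,0,0,0,-0.6,0,0,1,0,0,0,-0.8,0,0,1,0,0,0,-1,0,0,1,0,0,0,-1,0,0,1]'

```text
t: 9.6
tool_pos: [0.5647, 0.2534, 0.1398]
tool_rot: [0.594, -0.383, 0.595, 0.383]
wrist_force: [-0.6, 0.4, -1.9]
opening: 0.0133
```

```bash
python3 go.py .5645,.2533,.150,66
```

```text
t 9.6 pos [0.5647 0.2534 0.1398] jaw 65.53 tilt 0.03 F [-0.62  0.43 -1.85] T [-0.01   0.054  0.014] open 0.0133
.5645,.2533,.150,66 -> [-0.0254, 0.0004, -0.0004] [-0.0156, -0.0001, -0.0011]
```

>>> servo_tool --increments '[-0.01,0,0,0,0,0,1,-0.017,0,0,0,0,0,1,-0.023,0,0,0,0,0,1,-0.029,0,0,0,0,0,1,-0.035,0,0,0,0,0,1,-0.042,0,0,0,0,0,1,-0.05,0,0,0,0,0,1,-0.05,0,0,0,0,0,1]'

```text
t: 10.27
tool_pos: [0.5649, 0.2537, 0.1608]
tool_rot: [0.595, -0.383, 0.594, 0.383]
wrist_force: [0.1, 0.8, -3.8]
opening: 0.0131
```

```bash
python3 go.py .5645,.2533,.290,66
```

```text
t 10.27 pos [0.5649 0.2537 0.1608] jaw 65.65 tilt 0.05 F [ 0.11  0.79 -3.76] T [ 0.021 -0.003 -0.004] open 0.0131
.5645,.2533,.290,66 -> [-0.323, 0.0003, -0.0012] [-0.0118, 0.0014, 0.0012]
```

>>> servo_tool --increments '[-0.03,0,0,0,0,0,1,-0.06,0,0,0,0,0,1,-0.1,0,0,0,0,0,1,-0.14,0,0,0,0,0,1,-0.18,0,0,0,0,0,1,-0.22,0,0,0,0,0,1,-0.26,0,0,0,0,0,1,-0.28,0,0,0,0,0,1]'

```text
t: 10.93
tool_pos: [0.5653, 0.2545, 0.2759]
tool_rot: [0.596, -0.384, 0.593, 0.383]
wrist_force: [0.6, 0.9, -3.6]
opening: 0.0131
```

>>> servo_tool --increments '[-0.03,0,0,0,0,0,1,-0.05,0,0,0,0,0,1,-0.065,0,0,0,0,0,1,-0.065,0,0,0,0,0,1,-0.065,0,0,0,0,0,1]'

```text
t: 11.35
tool_pos: [0.5646, 0.2534, 0.2979]
tool_rot: [0.594, -0.383, 0.594, 0.383]
wrist_force: [0.1, -0.3, -4.6]
opening: 0.0134
```

```bash
python3 go.py .534,-.2196,.30,66;python3 - <<'E'
from fit import *
d=cam('side'); t=cam('top')
crop(d,200,180,330,400,'s8.png',4)
E
```

```text
t 11.35 pos [0.5646 0.2534 0.2979] jaw 65.67 tilt 0.02 F [ 0.13 -0.25 -4.6 ] T [-0.02   0.021 -0.021] open 0.0134
.534,-.2196,.30,66 -> [-0.0049, -0.4175, -1.109] [-0.0111, -0.0006, -0.0001]
```

View pics/s8.png

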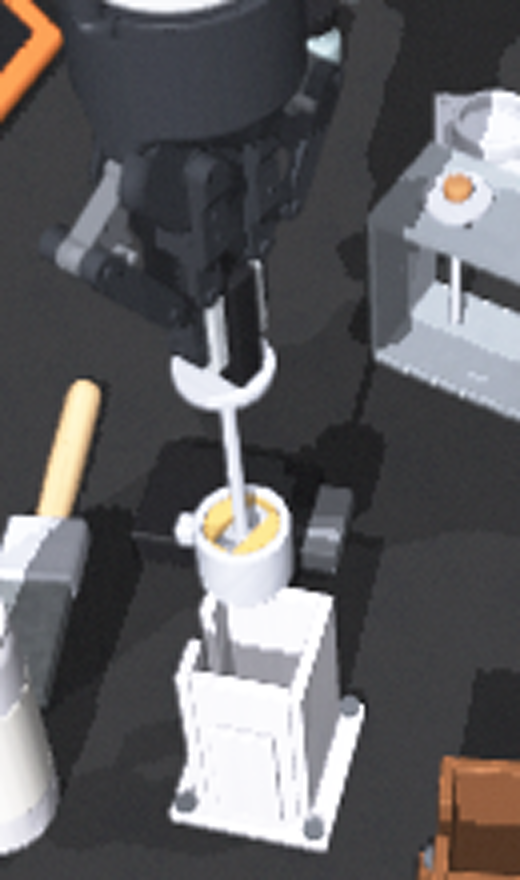

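>>> servo_tool --increments '[-0.005,-0.009,-0.024,0,0,0,1,-0.005,-0.025,-0.066,0,0,0,1,-0.005,-0.046,-0.122,0,0,0,1,-0.005,-0.07,-0.186,0,0,0,1,-0.005,-0.094,-0.25,0,0,0,1,-0.005,-0.118,-0.314,0,0,0,1,-0.005,-0.142,-0.378,0,0,0,1,-0.005,-0.167,-0.444,0,0,0,1]'

```text
t: 12.12
tool_pos: [0.5517, 0.0621, 0.2997]
tool_rot: [0.594, -0.383, 0.595, 0.383]
wrist_force: [0.9, -0.3, -4.7]
opening: 0.0129
```

```bash
python3 go.py .534,-.2196,.30,66
```

```text
t 12.12 pos [0.5517 0.0621 0.2997] jaw 65.66 tilt 0.06 F [ 0.93 -0.32 -4.68] T [-0.037 -0.049  0.003] open 0.0129
.534,-.2196,.30,66 -> [-0.0002, -0.25, -0.66] [-0.0112, -0.0018, -0.001]
```

>>> servo_tool --increments '[0,-0.024,-0.063,0,0,0,1,0,-0.048,-0.126,0,0,0,1,0,-0.072,-0.19,0,0,0,1,0,-0.096,-0.254,0,0,0,1,0,-0.12,-0.318,0,0,0,1,0,-0.144,-0.382,0,0,0,1,0,-0.168,-0.446,0,0,0,1,0,-0.19,-0.505,0,0,0,1]'

```text
t: 12.78
tool_pos: [0.5374, -0.1539, 0.2997]
tool_rot: [0.594, -0.383, 0.595, 0.383]
wrist_force: [0.3, -0.4, -3.6]
opening: 0.0131
```

```bash
python3 go.py .534,-.2196,.30,66
```

```text
t 12.78 pos [ 0.5374 -0.1539  0.2997] jaw 65.59 tilt 0.08 F [ 0.27 -0.42 -3.6 ] T [ 0.009 -0.018 -0.001] open 0.0131
.534,-.2196,.30,66 -> [-0.0006, -0.0602, -0.1531] [-0.0137, -0.0022, -0.0013]
```

>>> servo_tool --increments '[0,-0.021,-0.053,0,0,0,1,0,-0.037,-0.093,0,0,0,1,0,-0.048,-0.122,0,0,0,1,0,-0.056,-0.142,0,0,0,1,0,-0.06,-0.152,0,0,0,1,0,-0.06,-0.153,0,0,0,1,0,-0.06,-0.153,0,0,0,1,0,-0.06,-0.153,0,0,0,1]'

```text
t: 13.45
tool_pos: [0.5352, -0.2154, 0.3003]
tool_rot: [0.594, -0.384, 0.594, 0.384]
wrist_force: [-0.2, 0.3, -4.4]
opening: 0.0131
```

```bash
python3 go.py .534,-.2196,.19,66;python3 - <<'E'
from fit import *
d=cam('side'); t=cam('top')
crop(d,270,60,400,260,'s9.png',4); crop(t,370,200,490,300,'t9.png',6)
E
```

```text
t 13.45 pos [ 0.5352 -0.2154  0.3003] jaw 65.79 tilt 0.02 F [-0.23  0.3  -4.38] T [ 0.061 -0.031  0.033] open 0.0131
.534,-.2196,.19,66 -> [0.2757, -0.0016, -0.011] [-0.0069, 0.0007, -0.0]
```

View pics/s9.png

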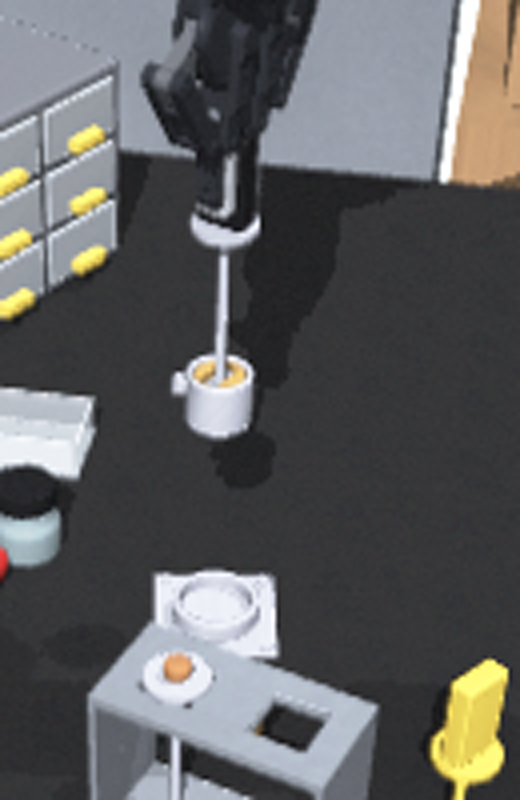

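View pics/t9.png

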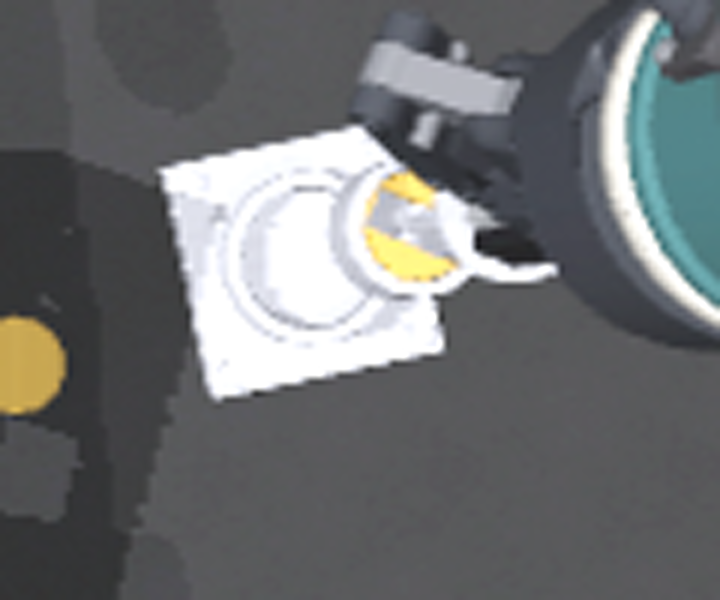

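Run:
```python
from fit import *
t=load('top')
u=lambda x,y:(370+x/6-.5,200+y/6-.5)
print(pix2w(t,*u(402,230),z=.1936))
im=cv2.resize(t['frame'][200:300,370:490,::-1],None,fx=6,fy=6,interpolation=cv2.INTER_CUBIC)
th=np.linspace(0,2*np.pi,72)
def circ(c,r,z,col):
    q=np.array([proj(t,(c[0]+r*np.cos(a),c[1]+r*np.sin(a),z)) for a in th]); q=((q-np.array((370,200))+.5)*6).round().astype(int); cv2.polylines(im,[q.reshape(-1,1,2)],True,col,1)
circ((.5352,-.2154),.020,.1936,(0,0,255));circ((.5352,-.2154),.016,.192,(0,0,255))
circ((.534,-.2196),.029,.016,(0,160,0));circ((.534,-.2196),.024,.016,(0,160,0));circ((.534,-.2196),.024,.004,(255,0,0))
cv2.imwrite('pics/o4.png',im)
```

```text
[ 0.53418861 -0.20948986  0.1936    ]
```

View pics/o4.png

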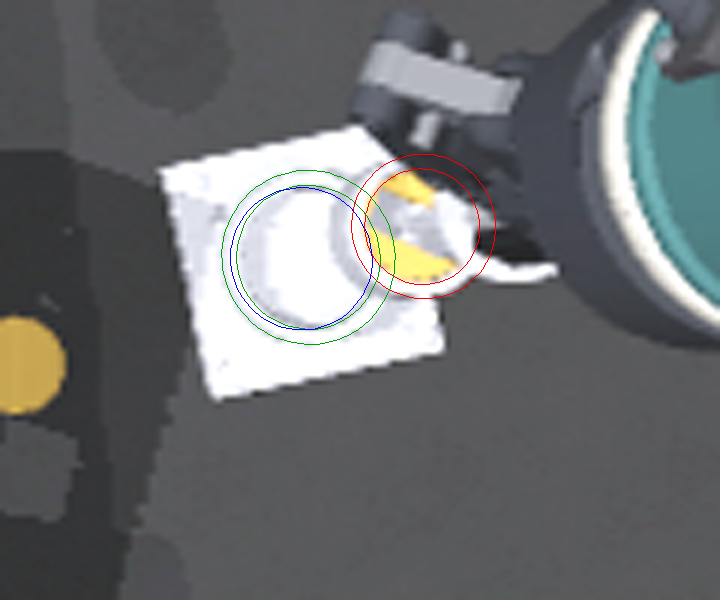

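>>> servo_tool --increments '[0,-0.002,-0.012,0,0,0,1,0.03,-0.002,-0.012,0,0,0,1,0.08,-0.002,-0.012,0,0,0,1,0.14,-0.002,-0.012,0,0,0,1,0.2,-0.002,-0.012,0,0,0,1,0.25,-0.002,-0.012,0,0,0,1,0.29,-0.002,-0.012,0,0,0,1,0.3,-0.002,-0.012,0,0,0,1]'

```text
t: 14.22
tool_pos: [0.5319, -0.2215, 0.1766]
tool_rot: [0.593, -0.382, 0.595, 0.385]
wrist_force: [-0.9, -0.4, -4.1]
opening: 0.0131
```

>>> servo_tool --increments '[0,0,0,0,0,0,1]'

```text
t: 14.3
tool_pos: [0.5331, -0.2214, 0.1787]
tool_rot: [0.594, -0.383, 0.595, 0.384]
wrist_force: [0.3, -0.0, -2.9]
opening: 0.0129
```

```bash
python3 go.py .534,-.220,.175,66;python3 - <<'E'
from fit import *
d=cam('side'); t=cam('top')
p=manip.get_state()['tool_pos']
def over(d,o,w,hh,k,name):
    im=cv2.resize(d['frame'][o[1]:o[1]+hh,o[0]:o[0]+w,::-1],None,fx=k,fy=k,interpolation=cv2.INTER_CUBIC)
    th=np.linspace(0,2*np.pi,72)
    def circ(c,r,z,col):
        q=np.array([proj(d,(c[0]+r*np.cos(a),c[1]+r*np.sin(a),z)) for a in th]); q=((q-np.array(o)+.5)*k).round().astype(int); cv2.polylines(im,[q.reshape(-1,1,2)],True,col,1)
    z=p[2]-.1197-.019
    circ(p,.020,z+.032,(0,0,255));circ(p,.02,z,(0,0,255))
    circ((.534,-.220),.029,.016,(0,160,0));circ((.534,-.220),.024,.016,(0,160,0))
    cv2.imwrite('pics/'+name,im)
over(t,(385,205),80,70,7,'t10.png'); over(d,(290,150),70,80,7,'s10.png')
E
```

```text
t 14.3 pos [ 0.5331 -0.2214  0.1787] jaw 65.67 tilt 0.14 F [ 0.27 -0.   -2.85] T [ 0.006 -0.003  0.005] open 0.0129
.534,-.220,.175,66 -> [0.0092, -0.0006, 0.0041] [-0.0109, 0.0005, -0.0047]
```

View pics/t10.png

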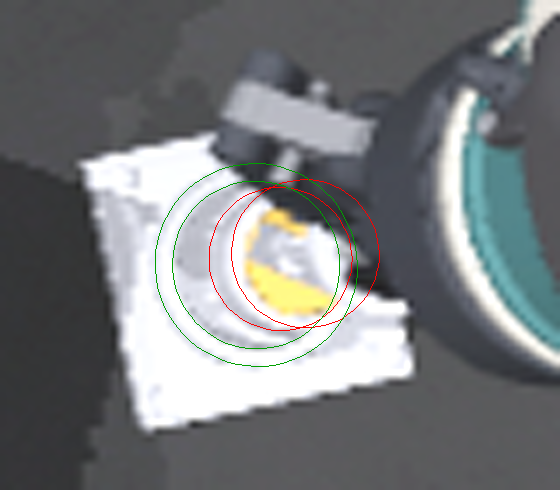

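View pics/s10.png

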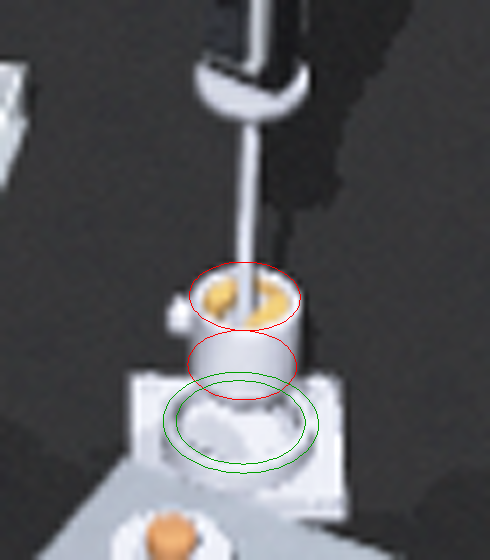

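```bash
python3 go.py .535,-.220,.150,66
```

```text
t 14.4 pos [ 0.5346 -0.2214  0.1809] jaw 65.67 tilt 0.09 F [ 0.63  0.22 -3.47] T [ 0.062 -0.055 -0.029] open 0.013
.535,-.220,.150,66 -> [0.0772, 0.0006, 0.0037] [-0.0108, 0.0011, 0.0026]
```

>>> servo_tool --increments '[0,0,0.003,0,0,0,1,0.013,0,0.003,0,0,0,1,0.026,0,0.003,0,0,0,1,0.039,0,0.003,0,0,0,1,0.052,0,0.003,0,0,0,1,0.064,0,0.003,0,0,0,1,0.064,0,0.003,0,0,0,1,0.064,0,0.003,0,0,0,1]'

```text
t: 15.07
tool_pos: [0.5341, -0.2204, 0.154]
tool_rot: [0.594, -0.383, 0.594, 0.384]
wrist_force: [0.0, -0.8, -3.8]
opening: 0.013
```

```bash
python3 - <<'E'
from fit import *
d=cam('side'); t=cam('top')
crop(t,385,205,465,275,'t11.png',7); crop(d,290,150,360,230,'s11.png',7)
E
python3 go.py .535,-.220,.145,66
```

```text
t 15.17 pos [ 0.5345 -0.2204  0.1546] jaw 65.67 tilt 0.02 F [-0.65  0.22 -3.52] T [ 0.007 -0.007  0.027] open 0.0133
.535,-.220,.145,66 -> [0.024, -0.0008, 0.0014] [-0.0108, 0.0003, 0.0005]
```

View pics/t11.png

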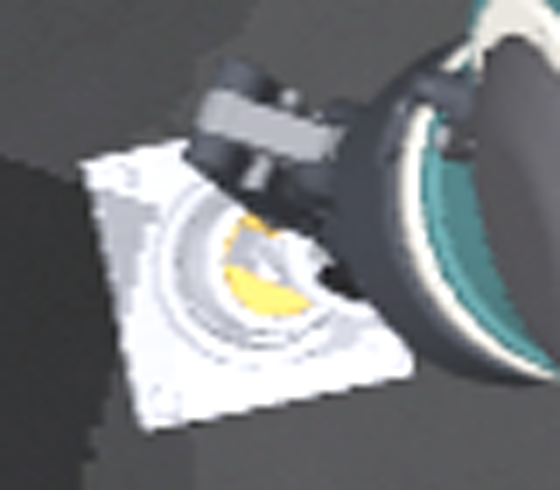

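View pics/s11.png

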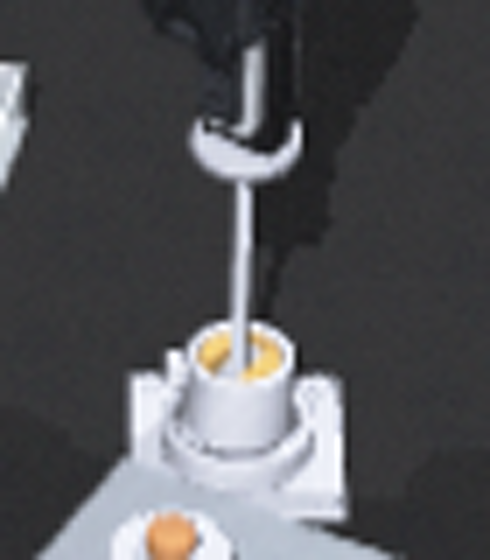

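>>> servo_tool --increments '[0.004,-0.002,0.002,0,0,0,1,0.008,-0.004,0.003,0,0,0,1,0.012,-0.004,0.003,0,0,0,1,0.016,-0.004,0.003,0,0,0,1,0.02,-0.004,0.003,0,0,0,1,0.023,-0.004,0.003,0,0,0,1,0.023,-0.004,0.003,0,0,0,1]'

```text
t: 15.75
tool_pos: [0.536, -0.22, 0.1449]
tool_rot: [0.594, -0.383, 0.594, 0.384]
wrist_force: [0.3, -0.1, -3.4]
opening: 0.013
```

>>> servo_tool --increments '[0.002,0,0,0,0,0,1,0.004,0,0,0,0,0,1,0.006,0,0,0,0,0,1,0.008,0,0,0,0,0,1,0.01,0,0,0,0,0,1,0.01,0,0,0,0,0,1]'

```text
t: 16.25
tool_pos: [0.5365, -0.22, 0.1415]
tool_rot: [0.594, -0.384, 0.594, 0.383]
wrist_force: [-0.7, -0.5, -0.7]
opening: 0.0129
```

```bash
python3 go.py .535,-.220,.137,66
```

```text
t 16.25 pos [ 0.5365 -0.22    0.1415] jaw 65.67 tilt 0.03 F [-0.72 -0.52 -0.7 ] T [ 0.075 -0.037 -0.006] open 0.0129
.535,-.220,.137,66 -> [0.0112, 0.0034, -0.0014] [-0.0111, 0.0, 0.001]
```

>>> servo_tool --increments '[0.004,0,0,0,0,0,1,0.008,0,0,0,0,0,1,0.012,0,0,0,0,0,1,0.013,0,0,0,0,0,1,0.013,0,0,0,0,0,1]'

```text
t: 16.67
tool_pos: [0.5361, -0.22, 0.1359]
tool_rot: [0.594, -0.383, 0.594, 0.384]
wrist_force: [0.4, 0.4, -1.3]
opening: 0.0129
```

```bash
python3 go.py .535,-.220,.137,66
python3 - <<'E'
from fit import *
d=cam('side'); t=cam('top')
def over(d,o,w,hh,k,name):
    im=cv2.resize(d['frame'][o[1]:o[1]+hh,o[0]:o[0]+w,::-1],None,fx=k,fy=k,interpolation=cv2.INTER_CUBIC)
    cv2.imwrite('pics/'+name,im)
over(t,(400,215),50,45,12,'t12.png'); over(d,(290,165),70,60,8,'s12.png')
E
```

```text
t 16.67 pos [ 0.5361 -0.22    0.1359] jaw 65.67 tilt 0.02 F [ 0.4   0.35 -1.3 ] T [ 0.029 -0.016 -0.025] open 0.0129
.535,-.220,.137,66 -> [-0.0029, 0.0026, -0.0011] [-0.0109, -0.0001, -0.0007]
```

View pics/t12.png

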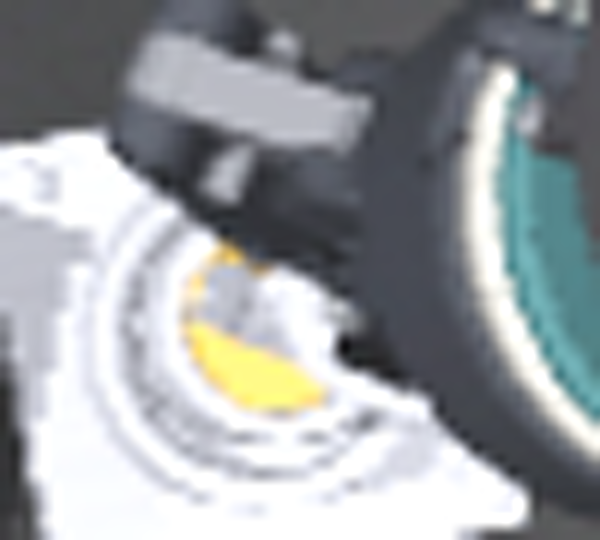

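View pics/s12.png

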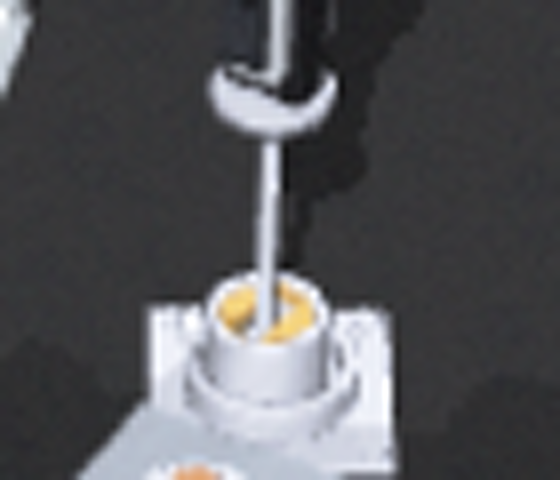

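The barrel sits upright in the cup. In this crop its ring is at about (267,330) inside the cup rim, and the slot's lower edge still runs at about 66°. Next I turn the bar back by 90°.

>>> servo_tool --increments '[0,0,0,0.2,0,0,1,0,0,0,0.4,0,0,1,0,0,0,0.6,0,0,1,0,0,0,0.8,0,0,1,0,0,0,1,0,0,1,0,0,0,1,0,0,1]'

```text
t: 17.27
tool_pos: [0.5364, -0.22, 0.1364]
tool_rot: [0.673, -0.216, 0.673, 0.215]
wrist_force: [-0.0, -0.4, -2.3]
opening: 0.0132
```

>>> servo_tool --increments '[0,0,0,0.2,0,0,1,0,0,0,0.4,0,0,1,0,0,0,0.6,0,0,1,0,0,0,0.8,0,0,1,0,0,0,1,0,0,1,0,0,0,1,0,0,1]'

```text
t: 17.77
tool_pos: [0.5363, -0.2199, 0.1363]
tool_rot: [0.706, -0.035, 0.706, 0.035]
wrist_force: [0.5, -0.4, -1.8]
opening: 0.013
```

>>> servo_tool --increments '[0,0,0,0.2,0,0,1,0,0,0,0.4,0,0,1,0,0,0,0.6,0,0,1,0,0,0,0.8,0,0,1,0,0,0,1,0,0,1,0,0,0,1,0,0,1]'

```text
t: 18.27
tool_pos: [0.5363, -0.2199, 0.1361]
tool_rot: [0.691, 0.148, 0.691, -0.148]
wrist_force: [0.1, 0.0, -1.8]
opening: 0.0131
```

```bash
python3 go.py .536,-.220,.136,-24.3
python3 - <<'E'
from fit import *
d=cam('side'); t=cam('top')
def over(d,o,w,hh,k,name):
    im=cv2.resize(d['frame'][o[1]:o[1]+hh,o[0]:o[0]+w,::-1],None,fx=k,fy=k,interpolation=cv2.INTER_CUBIC)
    cv2.imwrite('pics/'+name,im)
over(t,(400,215),50,45,12,'t13.png'); over(d,(300,175),50,45,12,'s13.png')
E
```

```text
t 18.27 pos [ 0.5363 -0.2199  0.1361] jaw -24.18 tilt 0.02 F [ 0.14  0.02 -1.78] T [ 0.059  0.014 -0.046] open 0.0131
.536,-.220,.136,-24.3 -> [0.0003, -0.0006, -0.0005] [0.0039, 0.0, 0.0008]
```

View pics/t13.png

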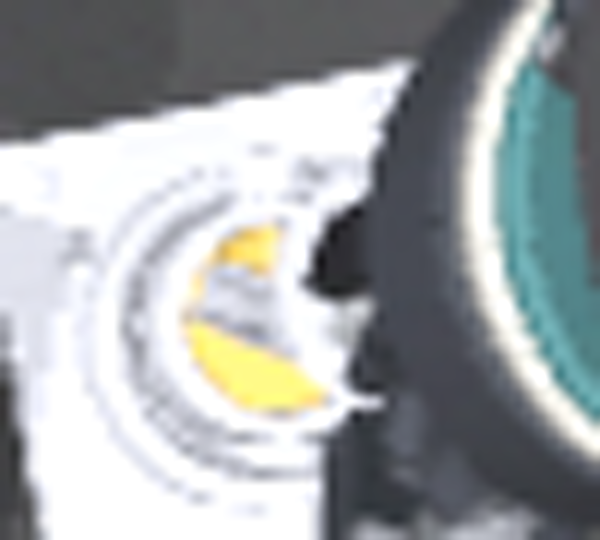

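View pics/s13.png

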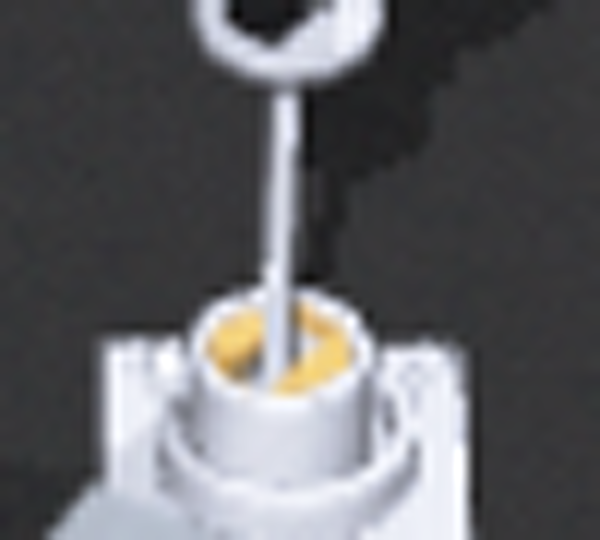

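>>> servo_tool --increments '[-0.01,0,0,0,0,0,1,-0.015,0,0,0,0,0,1,-0.02,0,0,0,0,0,1,-0.025,0,0,0,0,0,1,-0.03,0,0,0,0,0,1,-0.03,0,0,0,0,0,1]'

```text
t: 18.87
tool_pos: [0.5365, -0.2201, 0.1486]
tool_rot: [0.692, 0.149, 0.691, -0.149]
wrist_force: [0.5, 0.3, -1.7]
opening: 0.0129
```

```bash
python3 go.py .536,-.220,.136,-24.3
```

```text
t 18.87 pos [ 0.5365 -0.2201  0.1486] jaw -24.31 tilt 0.04 F [ 0.47  0.25 -1.71] T [ 0.019 -0.035  0.009] open 0.0129
.536,-.220,.136,-24.3 -> [0.0314, -0.0002, -0.0013] [-0.0003, 0.0014, 0.0]
```

>>> servo_tool --increments '[-0.01,0,0,0,0,0,1,-0.02,0,0,0,0,0,1,-0.03,0,0,0,0,0,1,-0.045,0,0,0,0,0,1,-0.07,0,0,0,0,0,1,-0.1,0,0,0,0,0,1,-0.13,0,0,0,0,0,1,-0.13,0,0,0,0,0,1]'

```text
t: 19.53
tool_pos: [0.5381, -0.2203, 0.2035]
tool_rot: [0.693, 0.149, 0.689, -0.149]
wrist_force: [0.7, -0.3, -0.8]
opening: 0.0134
```

```bash
python3 go.py .536,-.220,.27,-24.3
python3 - <<'E'
from fit import *
d=cam('side'); t=cam('top')
def over(d,o,w,hh,k,name):
    im=cv2.resize(d['frame'][o[1]:o[1]+hh,o[0]:o[0]+w,::-1],None,fx=k,fy=k,interpolation=cv2.INTER_CUBIC)
    cv2.imwrite('pics/'+name,im)
over(t,(395,210),60,60,10,'t14.png'); over(d,(290,125),70,100,6,'s14.png')
E
```

```text
t 19.53 pos [ 0.5381 -0.2203  0.2035] jaw -24.34 tilt 0.31 F [ 0.74 -0.29 -0.83] T [-0.023 -0.026  0.048] open 0.0134
.536,-.220,.27,-24.3 -> [-0.1662, -0.0014, -0.0042] [-0.0012, 0.0102, -0.0]
```

View pics/t14.png

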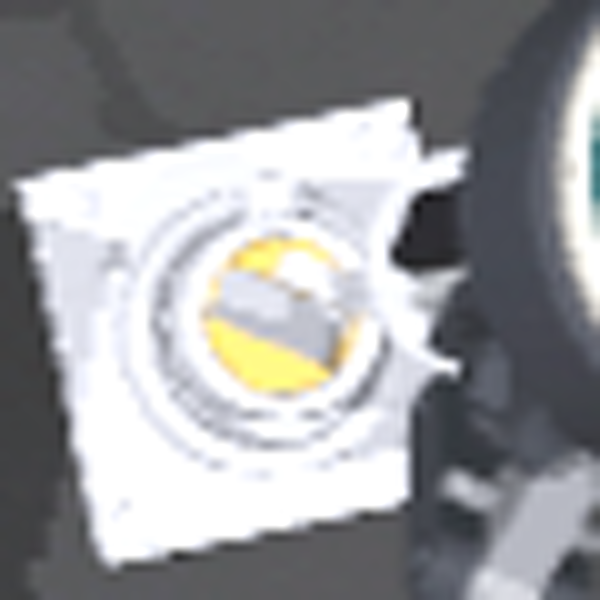

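View pics/s14.png

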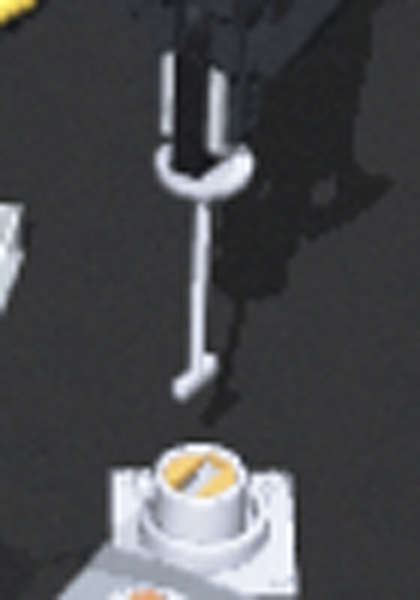

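>>> servo_tool --increments '[-0.04,0,-0.004,0.2,0,0,1,-0.08,0,-0.004,0.4,0,0,1,-0.12,0,-0.004,0.6,0,0,1,-0.15,0,-0.004,0.8,0,0,1,-0.17,0,-0.004,1,0,0,1,-0.17,0,-0.004,1,0,0,1]'

```text
t: 20.13
tool_pos: [0.5354, -0.2195, 0.2695]
tool_rot: [0.63, 0.323, 0.628, -0.324]
wrist_force: [0.5, 0.8, -1.9]
opening: 0.013
```

```bash
python3 go.py .4634,-.0136,.27,-115
```

```text
t 20.13 pos [ 0.5354 -0.2195  0.2695] jaw -54.48 tilt 0.15 F [ 0.54  0.84 -1.94] T [ 0.001 -0.016  0.005] open 0.013
.4634,-.0136,.27,-115 -> [-0.0024, 0.1525, -0.5236] [2.0174, 0.0035, -0.0038]
```

>>> servo_tool --increments '[-0.002,0.02,-0.07,0.2,0,0,1,-0.002,0.04,-0.13,0.4,0,0,1,-0.002,0.06,-0.2,0.6,0,0,1,-0.002,0.08,-0.27,0.8,0,0,1,-0.002,0.1,-0.34,1,0,0,1,-0.002,0.11,-0.38,1,0,0,1,-0.002,0.11,-0.38,1,0,0,1]'

```text
t: 20.72
tool_pos: [0.4804, -0.0664, 0.2684]
tool_rot: [0.526, 0.471, 0.527, -0.472]
wrist_force: [-0.6, -0.2, -1.7]
opening: 0.0133
```

```bash
python3 go.py .4634,-.0136,.27,-115
```

```text
t 20.72 pos [ 0.4804 -0.0664  0.2684] jaw -83.7 tilt 0.09 F [-0.61 -0.24 -1.7 ] T [ 0.02  -0.026  0.018] open 0.0133
.4634,-.0136,.27,-115 -> [-0.0038, -0.0278, -0.1358] [1.0435, 0.0, 0.0029]
```

>>> servo_tool --increments '[-0.002,-0.01,-0.04,0.2,0,0,1,-0.002,-0.015,-0.08,0.4,0,0,1,-0.002,-0.02,-0.11,0.6,0,0,1,-0.002,-0.028,-0.136,0.8,0,0,1,-0.002,-0.028,-0.136,1,0,0,1,-0.002,-0.028,-0.136,1,0,0,1,-0.002,-0.028,-0.136,1,0,0,1]'

```text
t: 21.3
tool_pos: [0.4656, -0.0181, 0.2693]
tool_rot: [-0.385, -0.593, -0.385, 0.593]
wrist_force: [0.4, 0.1, -0.9]
opening: 0.0133
```

>>> servo_tool --increments '[0,0,0,0,0,0,1,0,0,0,0,0,0,1,0,0,0,0,0,0,1]'

```text
t: 21.55
tool_pos: [0.4655, -0.0177, 0.2695]
tool_rot: [-0.384, -0.594, -0.384, 0.594]
wrist_force: [-0.5, 0.7, -1.5]
opening: 0.013
```

```bash
python3 - <<'E'
from fit import *
d=cam('side'); t=cam('top')
crop(d,290,130,380,300,'s15.png',4)
E
python3 go.py .4634,-.0136,.24,-115
```

```text
t 21.65 pos [ 0.4654 -0.0175  0.2696] jaw -114.3 tilt 0.01 F [ 0.36  0.21 -1.24] T [ 0.013 -0.046 -0.003] open 0.0133
.4634,-.0136,.24,-115 -> [0.074, -0.0087, -0.0069] [0.0232, 0.0001, 0.0003]
```

View pics/s15.png

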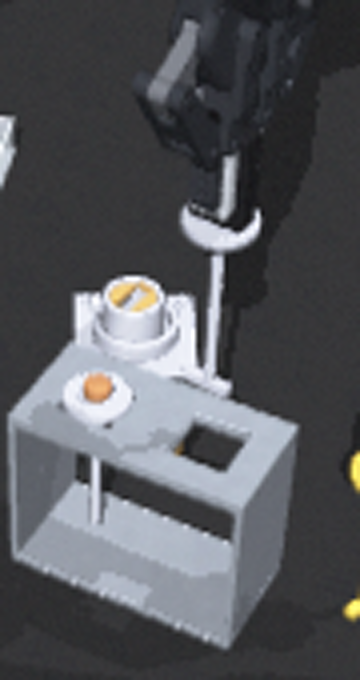

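>>> servo_tool --increments '[0,-0.009,-0.007,0.023,0,0,1,0.02,-0.009,-0.007,0.023,0,0,1,0.05,-0.009,-0.007,0.023,0,0,1,0.06,-0.009,-0.007,0.023,0,0,1,0.06,-0.009,-0.007,0.023,0,0,1,0.06,-0.009,-0.007,0.023,0,0,1]'

```text
t: 22.15
tool_pos: [0.4631, -0.013, 0.2455]
tool_rot: [-0.38, -0.596, -0.38, 0.597]
wrist_force: [-0.5, -1.3, -1.3]
opening: 0.0132
```

```bash
python3 - <<'E'
from fit import *
d=cam('side'); t=cam('top')
p=manip.get_state()['tool_pos']; k=8;o=(310,205)
im=cv2.resize(d['frame'][205:270,310:380,::-1],None,fx=k,fy=k,interpolation=cv2.INTER_CUBIC)
def poly(pts,col):
    q=np.array([proj(d,x) for x in pts]); q=((q-np.array(o)+.5)*k).round().astype(int); cv2.polylines(im,[q.reshape(-1,1,2)],True,col,1)
def rc(c,yaw,a,b,z): 
    ux=np.array([np.cos(yaw),np.sin(yaw)]);uy=np.array([-ux[1],ux[0]]); return [(*(np.array(c)+x*ux+y*uy),z) for x,y in((a,b),(a,-b),(-a,-b),(-a,b))]
poly(rc((.4628,-.0116),-.319,.016,.016,.115),(0,200,0))
poly(rc(p[:2],np.radians(-25),.012,.003,p[2]-.1197),(0,0,255))
poly(rc((.4951,-.0223),-.319,.07,.035,.115),(0,200,0))
cv2.imwrite('pics/s16.png',im)
E
python3 go.py .4634,-.0136,.24,-115 .4634,-.0136,.131,-115
```

```text
t 22.25 pos [ 0.4636 -0.0131  0.246 ] jaw -115.01 tilt 0.04 F [-0.07 -0.26 -1.92] T [ 0.022 -0.03   0.007] open 0.0132
.4634,-.0136,.24,-115 -> [0.015, 0.0002, 0.0013] [-0.0004, -0.0004, -0.0012]
.4634,-.0136,.131,-115 -> [0.2875, 0.0, 0.0014] [-0.0004, -0.0004, -0.0012]
```

View pics/s16.png

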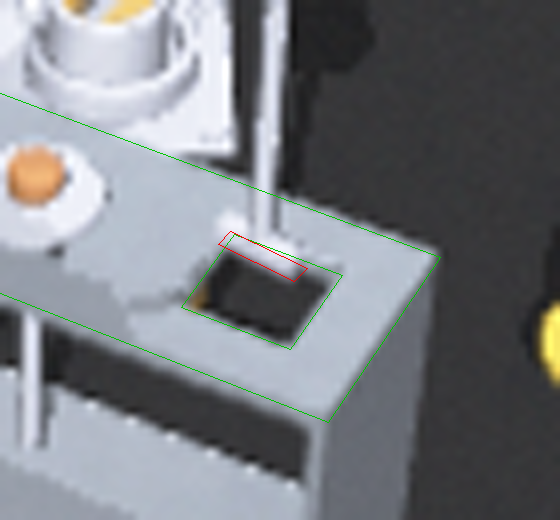

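>>> servo_tool --increments '[0.03,0,0.001,0,0,0,1,0.07,0,0.001,0,0,0,1,0.11,0,0.001,0,0,0,1,0.15,0,0.001,0,0,0,1,0.19,0,0.001,0,0,0,1,0.23,0,0.001,0,0,0,1,0.26,0,0.001,0,0,0,1,0.27,0,0.001,0,0,0,1]'

```text
t: 22.92
tool_pos: [0.4624, -0.0136, 0.1365]
tool_rot: [-0.379, -0.596, -0.38, 0.597]
wrist_force: [-0.3, 0.2, -1.1]
opening: 0.013
```

>>> servo_tool --increments '[0,0,0,0,0,0,1,0,0,0,0,0,0,1]'

```text
t: 23.08
tool_pos: [0.4637, -0.0134, 0.1383]
tool_rot: [0.38, 0.597, 0.38, -0.596]
wrist_force: [-0.3, -1.0, -1.8]
opening: 0.0135
```

```bash
python3 go.py .4634,-.0136,.130,-115
```

```text
t 23.08 pos [ 0.4637 -0.0134  0.1383] jaw -115.02 tilt 0.05 F [-0.34 -0.97 -1.81] T [ 0.067 -0.001 -0.042] open 0.0135
.4634,-.0136,.130,-115 -> [0.0207, -0.0004, 0.0007] [-0.0006, -0.0008, -0.0016]
```

>>> servo_tool --increments '[0.005,0,0,0,0,0,1,0.01,0,0,0,0,0,1,0.014,0,0,0,0,0,1,0.018,0,0,0,0,0,1,0.021,0,0,0,0,0,1,0.021,0,0,0,0,0,1]'

```text
t: 23.58
tool_pos: [0.4632, -0.0136, 0.1297]
tool_rot: [-0.38, -0.596, -0.38, 0.597]
wrist_force: [-2.7, -0.1, 4.6]
opening: 0.0131
```

```bash
python3 go.py .4634,-.0136,.1295,-115
python3 - <<'E'
from fit import *
d=cam('side'); t=cam('top')
crop(d,290,150,380,300,'s17.png',5)
E
```

```text
t 23.58 pos [ 0.4632 -0.0136  0.1297] jaw -115.03 tilt 0.04 F [-2.65 -0.11  4.58] T [-0.037  0.372 -0.012] open 0.0131
.4634,-.0136,.1295,-115 -> [0.0006, 0.0004, -0.0003] [-0.0009, 0.0011, -0.0005]
```

View pics/s17.png

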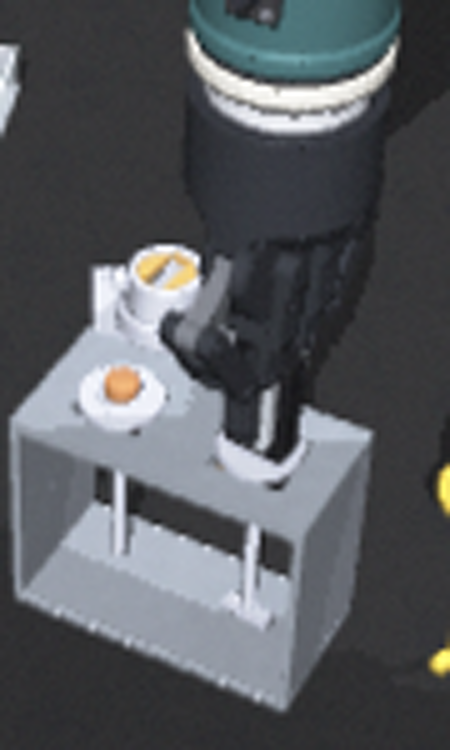

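The puller is seated in its hole, with the collar at (262,455) resting on the stand and a contact force of 6 N. I'm opening the fingers and backing straight up.

>>> servo_tool --increments '[0,0,0,0,0,0,0.8,0,0,0,0,0,0,0.6,0,0,0,0,0,0,0.4,0,0,0,0,0,0,0.3,0,0,0,0,0,0,0.3,0,0,0,0,0,0,0.3,0,0,0,0,0,0,0.3,0,0,0,0,0,0,0.3]'

```text
t: 24.35
tool_pos: [0.4631, -0.0136, 0.1292]
tool_rot: [-0.38, -0.596, -0.38, 0.596]
wrist_force: [0.1, -0.2, 0.2]
opening: 0.0604
```

>>> servo_tool --increments '[-0.02,0,0,0,0,0,0.3,-0.05,0,0,0,0,0,0.3,-0.1,0,0,0,0,0,0.3,-0.16,0,0,0,0,0,0.3,-0.22,0,0,0,0,0,0.3,-0.28,0,0,0,0,0,0.3,-0.33,0,0,0,0,0,0.3,-0.33,0,0,0,0,0,0.3]'

```text
t: 25.02
tool_pos: [0.4654, -0.0132, 0.2657]
tool_rot: [0.382, 0.598, 0.378, -0.594]
wrist_force: [0.5, -0.0, 0.7]
opening: 0.06
```

>>> servo_tool --increments '[-0.1,0,0,0,0,0,0.3,-0.15,0,0,0,0,0,0.3,-0.15,0,0,0,0,0,0.3]'

```text
t: 25.27
tool_pos: [0.4652, -0.0131, 0.3255]
tool_rot: [0.382, 0.598, 0.378, -0.594]
wrist_force: [0.8, -0.1, -0.3]
opening: 0.0599
```

```bash
python3 go.py
python3 - <<'E'
from fit import *
d=cam('side'); t=cam('top')
crop(d,200,130,400,400,'s18.png',2.2 and 2); crop(d,290,170,380,290,'s18b.png',5);crop(t,0,0,640,480,'t18.png',1)
E
```

```text
t 25.27 pos [ 0.4652 -0.0131  0.3255] jaw -115.01 tilt 0.44 F [ 0.78 -0.15 -0.29] T [-0.01  -0.09   0.024] open 0.0599
```

View pics/s18b.png

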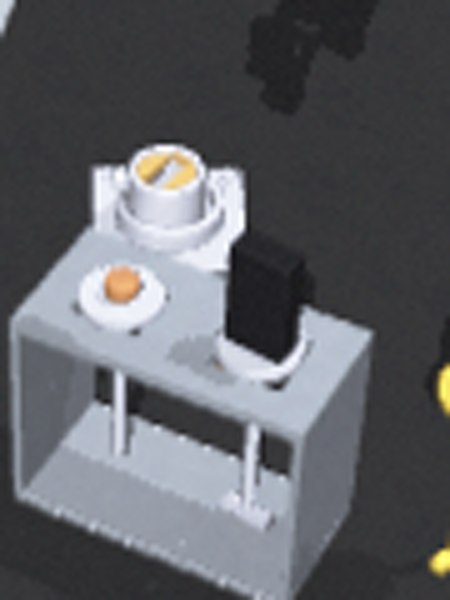

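View pics/t18.png

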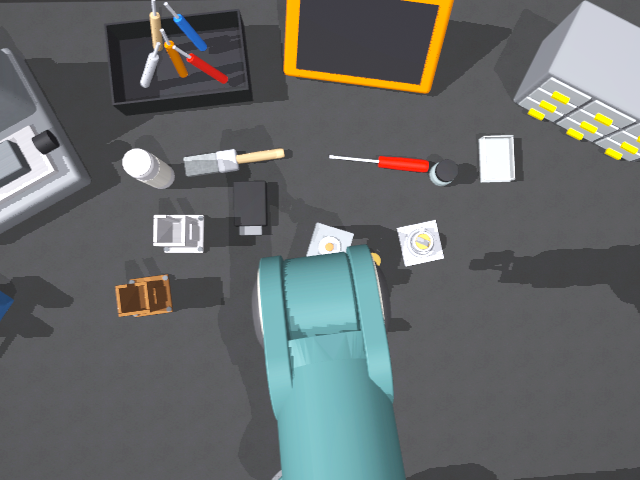

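>>> servo_tool --increments '[0,0,0,0,0,0,0.3,0,0,0,0,0,0,0.3,0,0,0,0,0,0,0.3]'

```text
t: 25.62
tool_pos: [0.4625, -0.0136, 0.3202]
tool_rot: [-0.379, -0.596, -0.38, 0.597]
wrist_force: [-0.2, 0.2, 0.2]
opening: 0.0595
```

```bash
python3 -c "
from rig import manip
print(manip.get_state()['dq'].round(3)); print(manip.finish_job())"
```

```text
[ 0.002 -0.    -0.001 -0.007 -0.003 -0.     0.   ]
the job is handed in; nothing more can be done
None
```

The barrel now sits upright in the cup and the puller hangs back in its own hole. I handed the job in at about 25.6 s, against the 72 s limit.

- **Hooking:** I read the slot angle off the top picture as about 66° from the world x axis. The crossbar dropped through at that angle without any contact force. After a quarter turn, the lift added about 2–3 N, as expected for the barrel's weight.
- **Placing:** I lowered the barrel slowly into the cup, and it touched down at the height I had worked out. I turned the bar back, and it came out with no added pull.
- **Hanging up:** The puller's collar met the stand at the same height as when I picked it up. Contact was about 6 N.

**Last checks:** The final pictures show the barrel upright inside the cup rim and the housing empty. The puller hangs beside the untouched probe. The spray, driver, brush, jar, module, caddy and brown look-alike are in their places in the top view. The arm hid most of the yellow look-alike there. It was still in view at the edge of the side picture, and I did not measure it again. The force at each reading was never above about 6 N.

**What disagreed:** The side and top cameras differed by 1–2 mm in where they put things, and the arm settled up to about 2 mm off some commands. Both were small enough for the clearances and were corrected along the way.

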